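Back off a left-hand clamp nut and draw out the slotted washer

TASK

The copper sleeve on the small rotary positioner is clamped by the brass nut, which has a LEFT-HAND thread: loosen it by turning it clockwise seen from above, going on until you feel it meet the stop collar, but without forcing it so that the braked table slips round. Then, with the nut left up at its stop, draw the slotted washer out sideways by its red tab without dragging it hard against the nut, and lay it gently, flat, in the grey tray. Leave the sleeve sitting on the positioner.

Things in the scene. Friction and masses are not known exactly. Their poses are not given: they have to be found in the camera images.
- positioner: Small rotary welding positioner fixed to the bench: blue base 100 mm square, 37 mm high, under a round steel table 110 mm in diameter whose top is 60 mm above the bench. Origin on the bench under the middle, on the axis of the upright 16 mm stud (top at 152 mm). Table and stud are held by a friction brake that slips at about 0.6 N m of twist.
- table_mark (a point): Red mark on top of the turning table, 50 mm from the stud's axis; x points outward, its direction is arbitrary. It stays still unless the brake slips. A brass collar on the stud stops the nut solidly after 85 to 180 degrees of turn, differing every time: only a lasting rise of twist (0.2 N m or more) tells where.
- nut: Brass hexagon nut on the stud, LEFT-HAND thread: clockwise from above raises it, 14 mm a turn; drag about 0.1 N m. 30 mm across flats, hexagon 40 mm high over a round flange 40 mm in diameter, 5 mm thick. Origin on the axis, 15 mm below its top, 25 mm above the flange's upper side; z up, x square to a pair of flats (others every 60 degrees). Stays where left; does not come off.
- washer_tab (a point): Point in the red upright tab of the slotted steel washer: tab 10 mm thick (x), 24 mm wide (y), 39 mm high; point 15 mm below its upper end, 24 mm above the strip it stands on, 30 mm above the washer's underside. x points from the tab to the middle of the slot, 75 mm away; z up.
- washer_mid (a point): Middle of the washer, 51 mm from the tab point along x and 27 mm lower; axes as washer_tab. A flat U, 6 mm thick, 64 mm wide, 111 mm long with the tab's 20 mm strip, about 0.16 kg. The 22 mm slot opens away from the tab, so it comes out level along its own -x by 65 mm or more. A 5 mm rim traps the nut's flange until the nut is at its stop (then 2 mm of air).
- sleeve: Copper-coloured sleeve, 64 mm in diameter, bore 46 mm, 25 mm high, standing on the table round a locating spigot, the washer lying on it. Origin at the middle of its underside.
- tray: Grey open tray fixed to the bench, 166 mm (x) by 126 mm (y) outside, 24 mm high, walls and floor 4 mm thick. Origin on the bench under its middle.

How it is judged (in metres and radians):
On the way, in this order (a step that is already met when the one before it is completed fails the run):
1. the nut is turned clockwise up to its stop, the washer still in place below it (z of nut in the frame of positioner above 0.1277 m and horizontal distance between washer_mid and positioner below 0.04 m), for 0.2 s.
2. the washer is drawn clear of the stud (horizontal distance between washer_mid and positioner above 0.075 m), for 0.1 s.
At the end, for the whole second after the job is handed in: The nut is up at its stop (within 0.8 mm of height, 0.35 rad of turn), the washer lies flat (within 7 degrees) and at rest on the tray's floor, and the sleeve still sits on the positioner's table within 10 mm of the axis (z of nut in the frame of positioner above 0.1273 m and x of washer_mid in the frame of tray between -0.055 and 0.055 m and y of washer_mid in the frame of tray between -0.05 and 0.05 m and height (world z) of washer_mid below 0.012 m and angle between washer_mid's own z axis and vertical below 0.12 rad and linear speed of washer below 0.02 m/s and horizontal distance between sleeve and positioner below 0.01 m and height (world z) of sleeve between 0.056 and 0.064 m); the robot touches nothing.
It fails at once if the nut is forced (wrong way, or on against the stop) so that the table's brake slips by more than 7 mm at the mark (8 degrees) (distance of table_mark from where it was at the start of the episode above 0.007 m).
It fails at once if the washer is dragged or pried against the nut with more than 25 N (contact force between washer and nut above 25 N).
It fails at once if the washer is dropped or slammed into the tray (faster than 0.4 m/s within 25 mm of its floor) (height (world z) of washer_mid below 0.032 m and linear speed of washer above 0.4 m/s).
It also fails if it takes over 72 s, if anything falls off the work surface, if the arm or the gripper's body presses on something with over 40 N, if the wrist force passes 120 N, or if a joint passes its speed limit or range.

ROBOT

A 7-joint arm with a two-finger parallel gripper is mounted at the origin on the work surface; the furniture and walls round the work are solid. World frame = base frame: x ahead of the robot, y to its left, z up, the work surface at z = 0. Lengths are in mm, angles in degrees, forces in N, time in s.
With the tool pointing down it reaches from about 425 to 800 mm from the base axis. Payload 8.3 kg.
Tool frame: the origin (TCP) lies midway between the tips of the shut fingers; the grasp point (between the pads) lies 19 mm behind it (grasp_offset is the distance from the TCP to the grasp point, in mm); x points along the fingers, z is the direction in which the jaws open and shut, and the axes are right-handed (so a half turn about x gives the same grasp; the last joint's range is limited). The gripper opens to 85 mm and grips with 20 to 120 N. Pads are 22 mm wide; open, the fingers measure 114 mm over their backs; the gripper's body (76 mm by 85 mm) begins 54 mm behind the grasp point. The pads swing forward as they close: fully open they stand 13 mm farther back than shut.
Start: joints at [71.912, 21.967, 0.94, 78.501, -0.361, 79.538, -2.664], TCP at [156.361, -605.107, 231.279] pointing down, gripper open.
Joint ranges: [-169.22, 169.22], [-14.56, 117.87], [-87.37, 89.26], [10.42, 133.3], [-82.24, 262.24], [0.94, 117.77], [-172.7, 172.7]. Speed limits (degrees/s): [136.94, 136.94, 172.46, 172.46, 180, 180, 180].

INTERFACE

Orientations are given as a 3x3 rotation matrix whose columns are the frame's x, y, z axes.
In Python, from rig import get_state, grab_frame, calibration, close_job, spot_in, place_of, grasp_offset gives the robot as it stands.
- The arm moves only by the shell command python3 -m creep 'ROWS' [FORCE]. ROWS is JSON, a list of rows, each an object with "offset": the shift along the tool's x, y, z in m, a list of three; "dr": the turn, a rotation vector about the tool's x, y, z in rad, a list of three; "gripper": the finger opening in m, from 0 to 0.0854. A call has 1 to 20 rows; each row shifts and turns the commanded pose from where the row before left it, along the tool's axes as they then stand; what a row does not reach is not made up. A row lasts 1/12 s, in which the tool goes at most 41.7 mm and 7.16 degrees, less where a joint would pass 70% of its speed; a pose out of reach is approached as far as the arm can. A call is refused whole if a number of a shift passes 0.0417 or a number of a turn 0.125, either way. A call with a gripper value outside its range is refused whole. The fingers move at their own pace and stop on an object; FORCE is the grip in N (left out, the last holds). Time passes only in rows, so rows that do not move let the fingers close. It gives the time, the measured TCP pose, the force and the opening at its end, in the units of the state.
- get_state(): the state, without advancing time (a new reading comes with each control period).
- grab_frame(name): name is "scene" or "top"; returns the picture (384x512x3 uint8, red, green, blue); there is no depth.
- calibration(name): a dict with "intrinsics" (3x3 intrinsics, pixels), "k1" (the pictures are not rectified: a ray, as slopes to the right and down, at radius r is drawn at 1 + k1 r^2 times it, then the intrinsics apply), "R" (3x3) and "t" (3): a world point X has camera coordinates R X + t. Camera axes: x right, y down, z forward; pixel columns grow to the right and rows downward; lengths in mm; the calibration is good to about 2 mm. A picture is of the moment at which its call begins. calibration takes no time and is no camera call.
- close_job(): hands the job in, once; it reports no verdict.
Trained networks look in the newest picture that a camera, given by its name, has taken for a name from the list of things; names that differ only in an ending like _2 or _b are one class to them, and where a whole thing is asked for, a point or a joint stands for the part that bears it (a point fixed in the world has none). Each returns a list of dicts, best first, with "confidence" (0 to 1); they miss things now and then, are a little off and sometimes report something else, mostly with a low value. They report only what shows in the picture. A call takes as long as a camera call.
- spot_in(thing, camera): "rect" ([left, top, right, bottom] in pixels, round what is visible of it).
- place_of(thing, camera): "position" ([column, row] in pixels: a listed point, or the origin of a listed thing).
The state is a dict: "time": time; "joint_positions": joint angles; "qd": joint speeds; "tau": joint torques, N m; "ee_pos": TCP position; "tcp_rot": TCP orientation; "contact_force": force on the tool from outside, world axes, zero at the start; "torque": the same for the moment, N m; "finger_gap": finger opening in mm.
Only numpy, scipy, OpenCV 4.12 (cv2) and the standard library are available. Lean on these libraries where they do the work, as an engineer would, in place of code of your own. Each camera call takes 0.05 s, during which the arm holds its last target.

## Working session

There is one attempt and no reset: what is moved stays moved. The work goes in short steps, Python scripts to look and compute and a shell command to move; the robot and the scene stay as the last step left them, time stands still between calls to the robot, and variables do not carry over. Pictures are saved under pics/ and viewed, and the job is handed in when it is done.

```bash
ls; mkdir -p pics; python3 - <<'E'
from rig import *
import cv2, json
s=get_state(); print(s)
print(grasp_offset if not callable(grasp_offset) else grasp_offset())
for c in("scene","top"):
    im=grab_frame(c); cv2.imwrite(f"pics/{c}0.png",im[:,:,::-1]); print(calibration(c))
    for n in ["positioner","table_mark","nut","washer_tab","washer_mid","sleeve","tray"]:
        print(c,n,place_of(n,c)[:2],spot_in(n,c)[:1])
print(get_state()["time"])
E
```

```text
pics
{'time': 0.0, 'joint_positions': array([71.9128051 , 22.01534413,  0.93794956, 78.56134215, -0.36104541,
       79.53755197, -2.66477016]), 'qd': array([-0.00672265,  0.04115015, -0.01045951, -0.07259069, -0.10551443,
        0.10737341, -0.00493116]), 'tau': array([ 9.53710078e-04, -6.27591562e+01,  8.44524913e-01, -3.71811748e+01,
        1.65685586e-02,  1.43790327e-02,  6.25091820e-05]), 'ee_pos': array([ 156.22333453, -604.64423565,  230.27756576]), 'tcp_rot': array([[-5.17621464e-04,  9.68206136e-01,  2.50153172e-01],
       [ 1.87446698e-03,  2.50153706e-01, -9.68204322e-01],
       [-9.99998109e-01, -3.22594773e-05, -1.94435536e-03]]), 'contact_force': array([ 0.00112638,  0.60808784, -0.1738452 ]), 'torque': array([ 0.00116526,  0.01568676, -0.01255257]), 'finger_gap': 85.37885806832429}
18.700000000000003
{'intrinsics': array([[405.47040073,   0.        , 255.7731673 ],
       [  0.        , 405.47040073, 191.34277003],
       [  0.        ,   0.        ,   1.        ]]), 'k1': -0.1456848150484082, 'R': array([[-0.53709126, -0.84350251,  0.00604135],
       [-0.4203241
[... 1496 characters left out ...]
219.1], 'confidence': 0.73}]
top nut [{'position': [360.1, 198.0], 'confidence': 0.64}] [{'rect': [350.4, 190.1, 368.6, 205.3], 'confidence': 0.65}]
top washer_tab [{'position': [365.4, 160.7], 'confidence': 0.76}] [{'rect': [338.1, 157.0, 372.9, 212.5], 'confidence': 0.76}]
top washer_mid [{'position': [357.2, 183.9], 'confidence': 0.85}, {'position': [372.1, 207.6], 'confidence': 0.56}] [{'rect': [338.7, 156.6, 374.4, 211.6], 'confidence': 0.81}]
top sleeve [{'position': [352.4, 195.8], 'confidence': 0.62}] [{'rect': [339.8, 188.5, 360.6, 211.3], 'confidence': 0.58}]
top tray [{'position': [158.2, 225.3], 'confidence': 0.69}] [{'rect': [337.7, 157.7, 373.8, 213.6], 'confidence': 0.71}]
1.5
```

```bash
python3 - <<'E'
import cv2
a=cv2.imread("pics/scene0.png");b=cv2.imread("pics/top0.png")
cv2.imwrite("pics/s_full.png",a);cv2.imwrite("pics/t_full.png",b)
cv2.imwrite("pics/s_c.png",cv2.resize(a[120:230,270:400],None,fx=6,fy=5.4*6/5.4*0.9,interpolation=cv2.INTER_CUBIC))
cv2.imwrite("pics/t_c.png",cv2.resize(b[140:240,300:420],None,fx=6,fy=6,interpolation=cv2.INTER_CUBIC))
E
```

```text
(no output)
```

View pics/scene0.png

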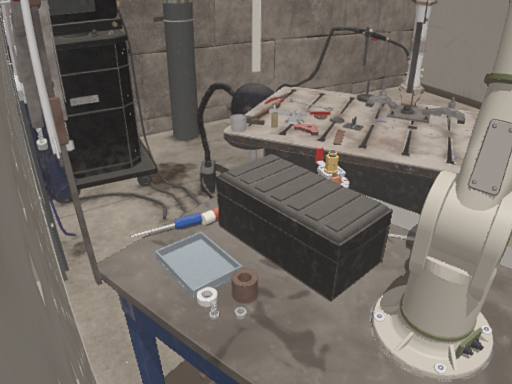

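View pics/top0.png

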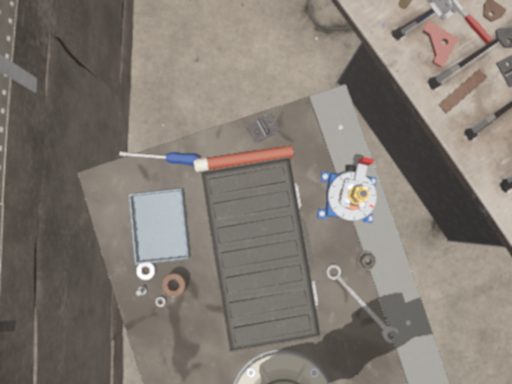

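View pics/t_c.png

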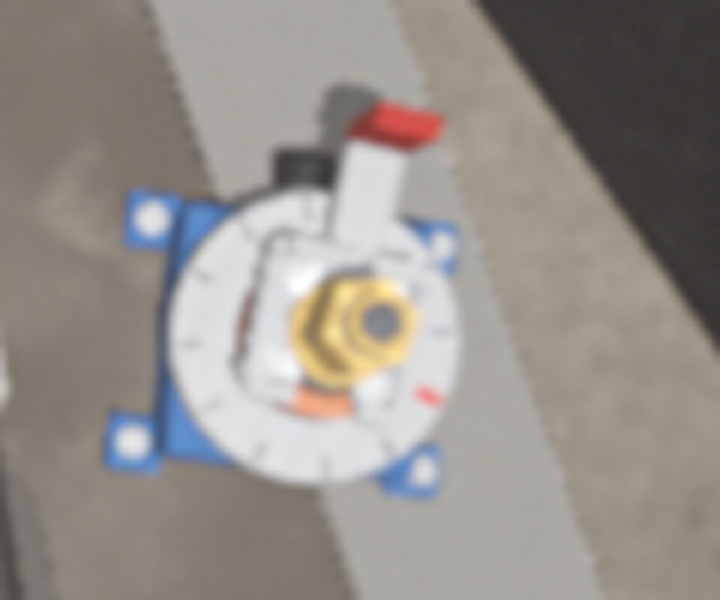

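View pics/s_c.png

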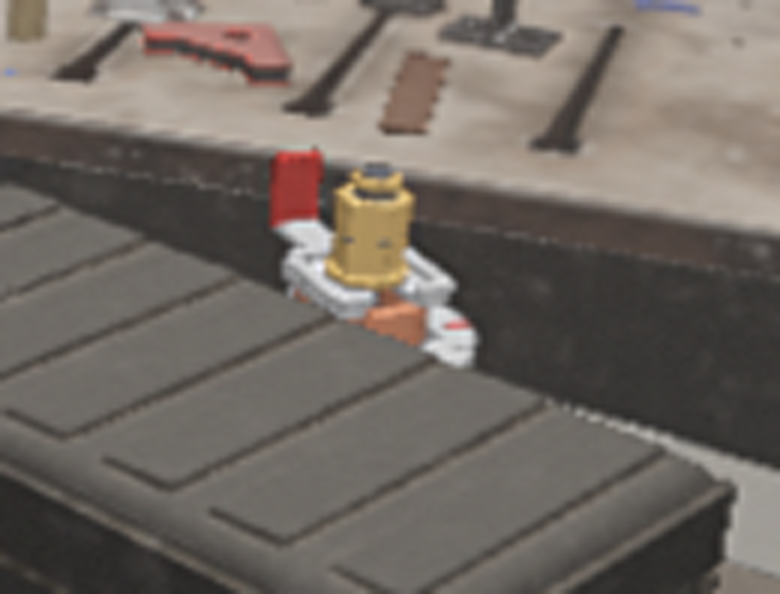

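```bash
cat > h.py <<'E'
import numpy as np, cv2
from rig import *
C={c:calibration(c) for c in("scene","top")}
def ray(c,p):
    k=C[c]; q=cv2.undistortPoints(np.array([[p]],float),k["intrinsics"],np.array([k["k1"],0,0,0.])).ravel()
    d=k["R"].T@np.array([q[0],q[1],1]); o=-k["R"].T@k["t"]; return o,d/np.linalg.norm(d)
def atz(c,p,z):
    o,d=ray(c,p); return o+d*(z-o[2])/d[2]
def tri(ps,pt):
    A=[];b=[]
    for c,p in(("scene",ps),("top",pt)):
        o,d=ray(c,p); P=np.eye(3)-np.outer(d,d); A.append(P); b.append(P@o)
    X=np.linalg.lstsq(np.vstack(A),np.hstack(b),rcond=None)[0]
    return X,[np.linalg.norm(P@X-q) for P,q in zip(A,b)]
def proj(c,X):
    k=C[c]; r,_=cv2.Rodrigues(k["R"])
    return cv2.projectPoints(np.atleast_2d(np.array(X,float)),r,k["t"],k["intrinsics"],np.array([k["k1"],0,0,0.]))[0].reshape(-1,2)
E
python3 - <<'E'
from h import *
import numpy as np
np.set_printoptions(precision=1,suppress=True)
T=lambda x,y:(300+(x+.5)/6-.5,140+(y+.5)/6-.5)
S=lambda x,y:(270+(x+.5)/6-.5,120+(y+.5)/5.4-.5)
print("cams",[-C[c]["R"].T@C[c]["t"] for c in C])
print("stud top",tri(S(376,168),T(381,322)), atz("top",T(381,322),152), atz("scene",S(376,168),152))
print("positioner",atz("top",(346,197.8),0))
tb=T(315,335); print("table center (ellipse)",atz("top",tb,60))
print("mark",tri((345.2,180.3),(373.6,207.5)),atz("top",T(428,396),60),atz("scene",S(455,325),60))
print("nut",tri((332.9,155.8),(360.1,198)))
print("mid",tri((326.2,167.8),(357.2,183.9)))
print("sleeve",tri((332.2,177.4),(352.4,195.8)))
print("tray",tri((198.3,266),(158.2,225.3)),atz("top",(158.2,225.3),0))
print("tab spot", atz("top",(365.4,160.7),115))
for p in[(205,171),(292,160),(318,335),(231,350)]: print("box top",atz("top",p,120))
print("box tri", tri((281,157),(292,158)),)
E
```

```text
cams [array([-253.6,  569.9,  598.8]), array([432.4,  75.6, 966.2])]
stud top (array([ 486.7, -153.2,  151.1]), [np.float64(0.33776489893808465), np.float64(0.3377648989378704)]) [ 486.5 -153.3  152. ] [ 485.4 -151.5  152. ]
positioner [ 485.1 -154.     0. ]
table center (ellipse) [ 487.4 -153.7   60. ]
mark (array([ 463.3, -200. ,   57.4]), [np.float64(4.75525597112991), np.float64(4.75525597113035)]) [ 464.6 -196.9   60. ] [ 463.5 -194.1   60. ]
nut (array([ 477.8, -149.6,  140.2]), [np.float64(0.7945203470168222), np.float64(0.7945203470170924)])
mid (array([ 511.1, -159. ,   87. ]), [np.float64(0.5057730069210233), np.float64(0.5057730069208319)])
sleeve (array([ 483.6, -155.2,   69.1]), [np.float64(3.7974222754656646), np.float64(3.7974222754659035)])
tray (array([413.2, 298. ,  -0. ]), [np.float64(2.144439706964351), np.float64(2.144439706964111)]) [414.3 299.9   0. ]
tab spot [ 559.4 -169.6  115. ]
box top [532.8 175.  120. ]
box top [558.3 -10.2 120. ]
box top [191.1 -66.1 120. ]
box top [159.  115.1 120. ]
box tri (array([553.6, -16.3, 139.2]), [np.float64(9.986242909656303), np.float64(9.986242909655784)])
```

```bash
python3 - <<'E'
import cv2
a=cv2.imread("pics/scene0.png");b=cv2.imread("pics/top0.png")
cv2.imwrite("pics/s_tray.png",cv2.resize(a[220:310,140:260],None,fx=6,fy=6,interpolation=cv2.INTER_CUBIC))
cv2.imwrite("pics/t_tray.png",cv2.resize(b[175:275,115:215],None,fx=6,fy=6,interpolation=cv2.INTER_CUBIC))
E
```

```text
(no output)
```

View pics/t_tray.png

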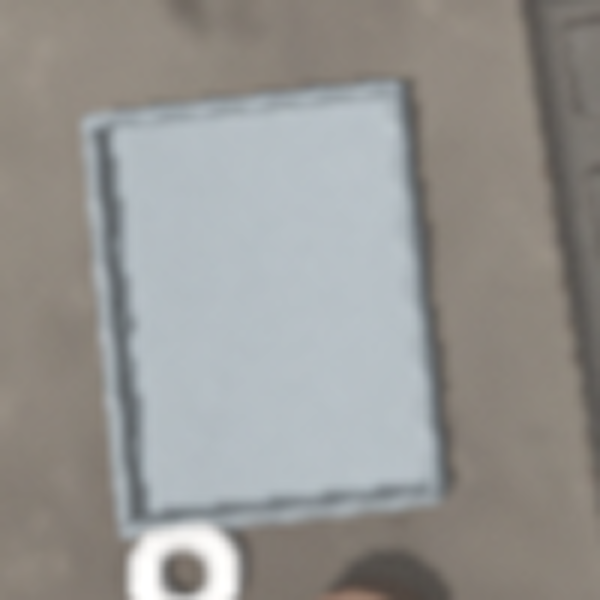

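View pics/s_tray.png

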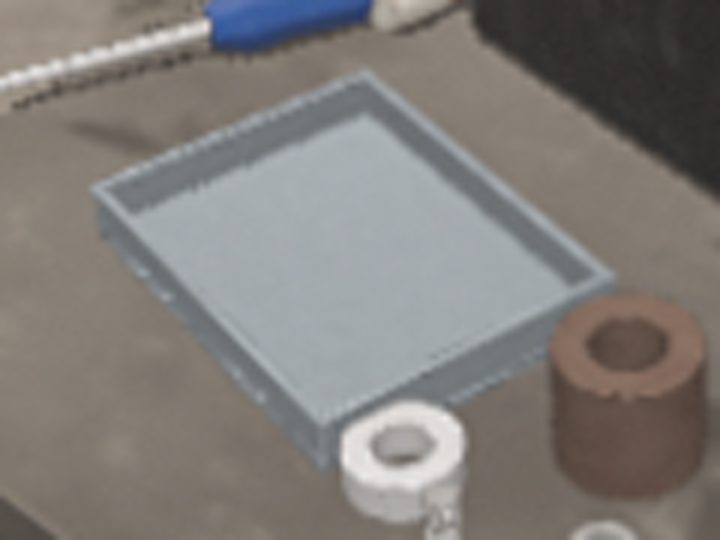

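```bash
python3 - <<'E'
from h import *
np.set_printoptions(precision=1,suppress=True)
for s,t in[((218,187),(205,172)),((262,157),(292,160)),((330,243),(231,350)),((391,210),(318,335))]: print("box",tri(s,t))
T=lambda x,y:(115+(x+.5)/6-.5,175+(y+.5)/6-.5)
S=lambda x,y:(140+(x+.5)/6-.5,220+(y+.5)/6-.5)
tt=[T(83,117),T(405,80),T(450,495),T(124,532)]
P=np.array([atz("top",p,24) for p in tt]);print(P,P.mean(0))
# scene order: left corner(95,188)=?; 
for p in[S(95,188),S(365,72),S(613,273),S(320,425)]: print("scene z24",atz("scene",p,24))
e=(P[0]-P[3]+P[1]-P[2]);print("tray yaw",np.degrees(np.arctan2(e[1],e[0])),[np.linalg.norm(P[i]-P[i-1]) for i in range(4)])
T=lambda x,y:(300+(x+.5)/6-.5,140+(y+.5)/6-.5)
S=lambda x,y:(270+(x+.5)/6-.5,120+(y+.5)/5.4-.5)
# predictions to check: tab corners for given pose
import itertools
def tab(yaw,ax=486.3,ay=-153):
    x=np.array([np.cos(yaw),np.sin(yaw),0]);y=np.array([-x[1],x[0],0])
    c=np.array([ax,ay,115])-75*x
    return c,np.array([c+a*5*x+b*12*y+np.array([0,0,h]) for h in(15,-24) for a,b in((1,1),(1,-1),(-1,-1),(-1,1))])
for d in(160,164,167,170,174):
    c,q=tab(np.radians(d)); u=(proj("top",q)-[300,140])*6+2.5; v=(proj("scene",q)-[270,120]+.5)*[6,5.4]-.5
    print(d,c,"top",u[:4].ravel(),"bot",u[4:].ravel()); print("   scene",v.ravel())
E
python3 - <<'E'
import cv2
b=cv2.imread("pics/top0.png");a=cv2.imread("pics/scene0.png")
cv2.imwrite("pics/t_nut.png",cv2.resize(b[155:215,335:380],None,fx=13,fy=10,interpolation=cv2.INTER_CUBIC))
cv2.imwrite("pics/s_nut.png",cv2.resize(a[145:185,308:353],None,fx=15,fy=15,interpolation=cv2.INTER_CUBIC))
E
```

```text
box (array([531.8, 176.2, 112.6]), [np.float64(0.5364947792772372), np.float64(0.5364947792769417)])
box (array([564.7,   5.8, 139.4]), [np.float64(16.829864193480873), np.float64(16.829864193480763)])
box (array([173.8, 120.6, 147.2]), [np.float64(8.888225624675595), np.float64(8.88822562467576)])
box (array([197.6, -62.5, 144.3]), [np.float64(0.5993073936006559), np.float64(0.5993073936007544)])
[[487.6 367.3  24. ]
 [503.5 239.8  24. ]
 [341.5 218.9  24. ]
 [325.3 346.5  24. ]] [414.5 293.1  24. ]
scene z24 [484.4 368.8  24. ]
scene z24 [499.5 246.7  24. ]
scene z24 [338.  225.3  24. ]
scene z24 [321.8 349.9  24. ]
tray yaw 7.322492275026577 [np.float64(163.63026954372188), np.float64(128.5300390010356), np.float64(163.35717272728067), np.float64(128.68704249351867)]
160 [ 556.8 -178.7  115. ] top [459.5 153.2 396.1 129.3 405.3 103.1 468.6 126.9] bot [426.8 167.2 366.2 144.5 375.  119.4 435.6 142.1]
   scene [341.7 150.6 295.3 154.  288.1 146.7 334.2 143.4 334.7 216.  289.  219.7
 282.  212.1 327.5 208.5]
164 [ 558.4 -173.7  115. ] top [447.1 146.5 382.3 127.2 389.7 100.3 454.4 11
[... 194 characters left out ...]
top [437.6 142.1 371.9 126.2 377.9  98.9 443.4 114.9] bot [405.9 156.7 343.1 141.4 348.8 115.4 411.5 130.6]
   scene [324.4 151.1 280.2 156.6 270.8 149.5 314.7 144.1 317.7 216.6 274.2 222.5
 265.  215.1 308.3 209.3]
170 [ 560.2 -166.   115. ] top [427.8 138.2 361.5 125.7 366.   98.2 432.3 110.7] bot [396.6 153.  333.1 141.  337.4 114.6 400.8 126.6]
   scene [317.1 151.6 274.1 158.  263.8 151.  306.6 144.7 310.5 217.1 268.2 224.
 258.1 216.7 300.2 209.9]
174 [ 560.9 -160.8  115. ] top [414.6 133.8 347.6 126.  350.2  98.1 417.1 106. ] bot [383.9 148.8 319.8 141.2 322.3 114.6 386.3 122.1]
   scene [307.7 152.4 266.4 160.  254.9 153.2 296.  145.7 301.2 218.  260.5 226.1
 249.2 219.  289.8 211. ]
```

View pics/t_nut.png

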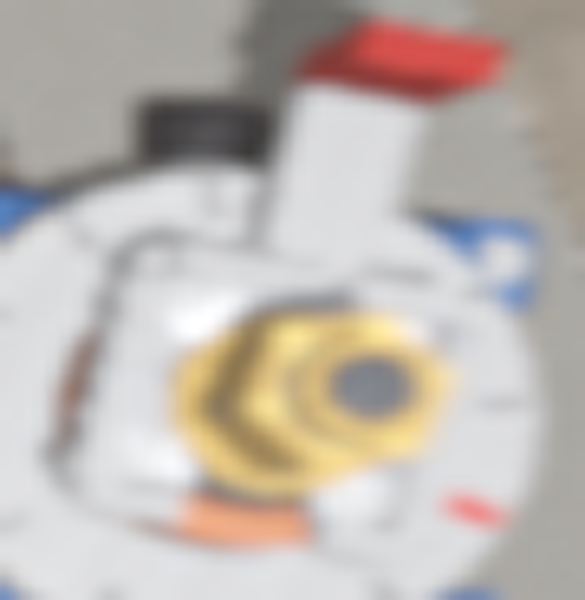

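View pics/s_nut.png

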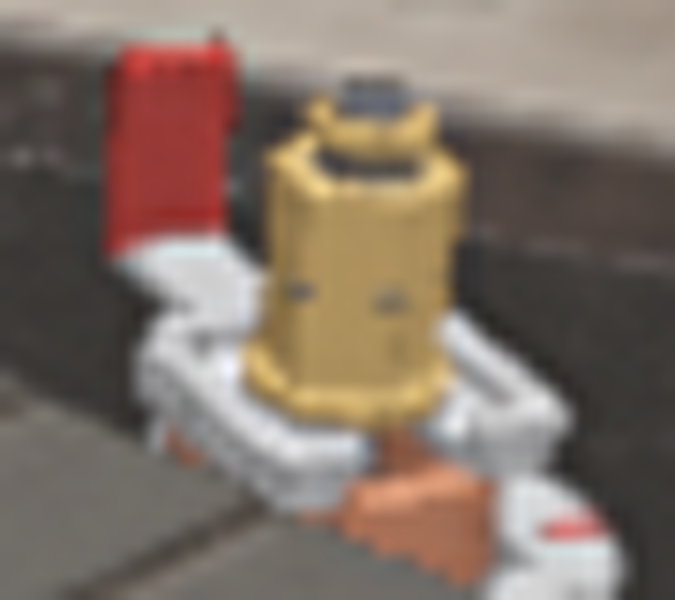

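```bash
cat > ov.py <<'E'
from h import *
def hexa(c,yaw,z,ax=486.3,ay=-153,R=15/np.cos(np.pi/6)):
    a=np.radians(yaw+30+60*np.arange(6)); return proj(c,np.c_[ax+R*np.cos(a),ay+R*np.sin(a),np.full(6,z)])
E
python3 - <<'E'
from ov import *
ims={c:cv2.imread(f"pics/{c}0.png") for c in("top","scene")}
box={"top":(335,155,380,215),"scene":(308,145,353,185)}
for c in ims:
    l,t,r,b=box[c]; tiles=[]
    for yaw in(5,15,25):
        f=8; im=cv2.resize(ims[c][t:b,l:r],None,fx=f,fy=f,interpolation=cv2.INTER_CUBIC)
        if c=="scene": im=im[:320]
        for z,col in((136.5,(0,0,255)),(96.5,(255,0,0))):
            q=(hexa(c,yaw,z)-[l,t]+.5)*f-.5
            cv2.polylines(im,[np.round(q).astype(int)],True,col,1)
        tiles.append(im[:,:266] if 0 else im)
    o=np.hstack(tiles); o=cv2.resize(o,None,fx=0.74,fy=0.74); cv2.imwrite(f"pics/ov_{c}.png",o); print(o.shape)
E
```

```text
(355, 799, 3)
(237, 799, 3)
```

View pics/ov_top.png

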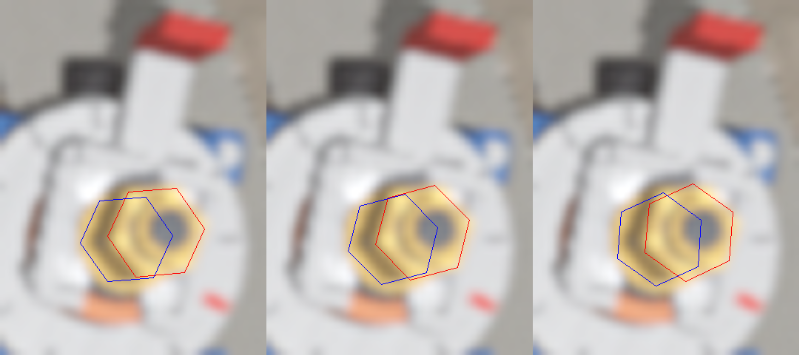

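View pics/ov_scene.png

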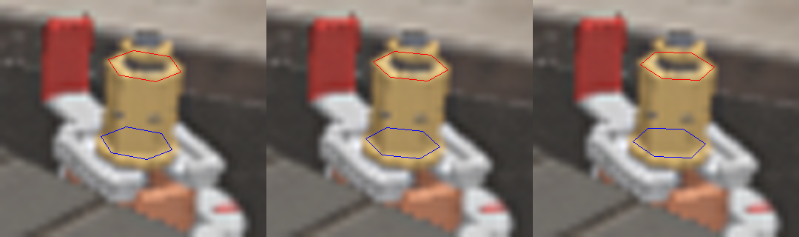

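```bash
python3 - <<'E'
from ov import *
from scipy.optimize import minimize
ims={c:cv2.imread(f"pics/{c}0.png") for c in("top","scene")}
box={"top":(335,155,380,215),"scene":(308,145,353,185)}
f=6;M={}
for c in ims:
    l,t,r,b=box[c]; im=cv2.resize(ims[c][t:b,l:r],None,fx=f,fy=f,interpolation=cv2.INTER_CUBIC)
    h=cv2.cvtColor(im,cv2.COLOR_BGR2HSV); m=cv2.inRange(h,(16,70,60),(30,255,255))
    M[c]=m
    cv2.imwrite(f"pics/m_{c}.png",np.hstack([im,cv2.cvtColor(m,cv2.COLOR_GRAY2BGR)]))
def circ(c,R,z,ax,ay):
    a=np.linspace(0,2*np.pi,40); return proj(c,np.c_[ax+R*np.cos(a),ay+R*np.sin(a),np.full(40,z)])
def render(c,yaw,zt,dx,dy,ax=486.3,ay=-153):
    l,t,r,b=box[c]; m=np.zeros_like(M[c])
    S=lambda q:cv2.convexHull(np.round((q+[dx,dy]-[l,t]+.5)*f-.5).astype(np.int32))
    cv2.fillPoly(m,[S(np.vstack([hexa(c,yaw,zt,ax,ay),hexa(c,yaw,zt-40,ax,ay)]))],255)
    cv2.fillPoly(m,[S(np.vstack([circ(c,20,zt-40,ax,ay),circ(c,20,zt-45,ax,ay)]))],255)
    return m
for c in M:
    res=[]
    for yaw in range(-10,50,3):
        best=(0,)
        for zt in(134,136,138,140):
          for dx in np.arange(-2,2.1,.5):
            for dy in np.arange(-2,2.1,.5):
                m=render(c,yaw,zt,dx,dy); mm=M[c].copy()
                # ignore collar: rows above hull top in scene
                if c=="scene":
                    ys=np.where(m.any(1))[0][0]; mm[:ys+20]=0; m[:ys+20]=0
                else:
                    mm=cv2.morphologyEx(mm,cv2.MORPH_CLOSE,np.ones((55,55),np.uint8)) if 1 else mm
                i=(m&mm>0).sum(); u=((m|mm)>0).sum(); best=max(best,(i/u,zt,dx,dy))
        res.append((yaw,)+best)
    print(c); 
    for r in res: print([round(float(x),3) for x in r])
E
```

```text
top
[-10.0, 0.868, 134.0, 1.5, 0.0]
[-7.0, 0.863, 136.0, 1.0, 0.0]
[-4.0, 0.864, 134.0, 1.5, 0.0]
[-1.0, 0.865, 134.0, 1.5, 0.0]
[2.0, 0.864, 134.0, 1.0, 0.0]
[5.0, 0.865, 136.0, 1.0, 0.0]
[8.0, 0.867, 134.0, 1.0, 0.0]
[11.0, 0.869, 134.0, 1.0, 0.0]
[14.0, 0.871, 134.0, 1.0, 0.0]
[17.0, 0.871, 134.0, 1.0, 0.0]
[20.0, 0.871, 134.0, 1.0, 0.0]
[23.0, 0.875, 134.0, 1.0, 0.0]
[26.0, 0.872, 134.0, 1.0, 0.0]
[29.0, 0.873, 134.0, 1.0, 0.0]
[32.0, 0.877, 134.0, 1.5, 0.0]
[35.0, 0.872, 134.0, 1.5, 0.0]
[38.0, 0.873, 134.0, 1.5, 0.0]
[41.0, 0.873, 134.0, 1.5, 0.0]
[44.0, 0.871, 134.0, 1.5, 0.0]
[47.0, 0.868, 134.0, 1.5, 0.0]
scene
[-10.0, 0.879, 138.0, 0.0, 0.0]
[-7.0, 0.892, 138.0, 0.0, 0.0]
[-4.0, 0.901, 138.0, 0.5, 0.0]
[-1.0, 0.909, 136.0, 0.5, -0.5]
[2.0, 0.912, 134.0, 0.5, -1.0]
[5.0, 0.916, 136.0, 0.5, -0.5]
[8.0, 0.918, 136.0, 0.5, -0.5]
[11.0, 0.919, 136.0, 0.5, -0.5]
[14.0, 0.919, 136.0, 0.5, -0.5]
[17.0, 0.924, 138.0, 0.5, 0.0]
[20.0, 0.925, 138.0, 0.5, 0.0]
[23.0, 0.924, 136.0, 0.5, -0.5]
[26.0, 0.922, 136.0, 0.5, -0.5]
[29.0, 0.923, 138.0, 0.5, 0.0]
[32.0, 0.915, 138.0, 0.5, 0.0]
[35.0, 0.907, 138.0, 0.5, 0.0]
[38.0, 0.897, 136.0, 0.5, -0.5]
[41.0, 0.885, 138.0, 0.0, 0.0]
[44.0, 0.872, 138.0, 0.0, 0.0]
[47.0, 0.87, 136.0, 0.0, -0.5]
```

```bash
python3 -c "
import cv2,numpy as np
a=cv2.imread('pics/m_top.png');b=cv2.imread('pics/m_scene.png');h=np.zeros((360+240,540,3),np.uint8);h[:360]=a;h[360:]=b;cv2.imwrite('pics/mm.png',h)"
```

```text
(no output)
```

View pics/mm.png

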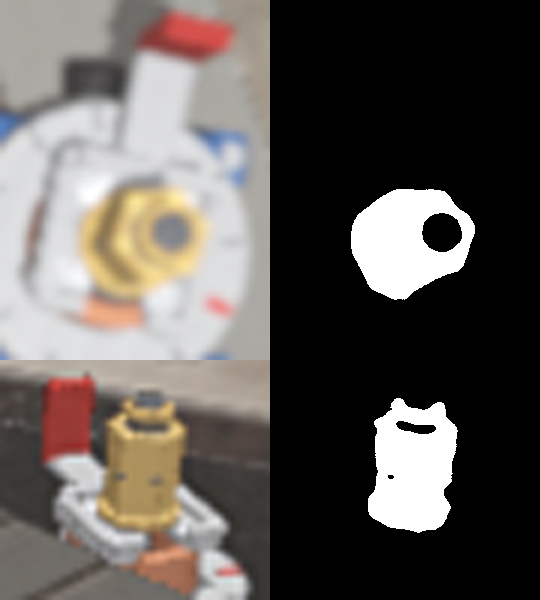

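```bash
python3 - <<'E'
from ov import *
im=cv2.imread("pics/scene0.png").astype(float)
for r in(158,160,162,164): print(r,[int(v) for v in im[r,322:342].mean(1)])
print("x",list(range(322,342)))
for yaw in(5,10,15,20,25): print(yaw,np.sort(hexa("scene",yaw,118)[:,0]).round(1), np.sort(hexa("scene",yaw,137)[:,0]).round(1))
im=cv2.imread("pics/top0.png").astype(float)
for r in range(186,208,2): print(r,[int(v) for v in im[r,345:374].mean(1)])
E
```

```text
158 [88, 66, 64, 67, 107, 106, 124, 148, 140, 142, 143, 152, 157, 157, 143, 132, 103, 71, 71, 72]
160 [134, 69, 45, 63, 111, 114, 127, 137, 137, 137, 138, 136, 135, 132, 134, 129, 100, 77, 84, 75]
162 [212, 209, 144, 82, 105, 111, 132, 138, 137, 137, 136, 137, 136, 133, 134, 121, 61, 51, 58, 56]
164 [207, 210, 211, 145, 105, 94, 108, 136, 137, 136, 135, 130, 122, 132, 134, 120, 57, 50, 56, 58]
x [322, 323, 324, 325, 326, 327, 328, 329, 330, 331, 332, 333, 334, 335, 336, 337, 338, 339, 340, 341]
5 [325.2 327.  329.5 333.1 335.5 337.4] [325.8 327.6 330.1 333.8 336.2 338.1]
10 [325.1 327.4 329.  333.6 335.1 337.5] [325.7 328.  329.6 334.3 335.8 338.2]
15 [325.  327.8 328.5 334.1 334.7 337.5] [325.6 328.4 329.1 334.8 335.3 338.2]
20 [325.  328.  328.3 334.2 334.6 337.5] [325.6 328.6 328.9 334.9 335.3 338.2]
25 [325.1 327.6 328.8 333.7 335.1 337.5] [325.7 328.2 329.4 334.4 335.8 338.2]
186 [215, 221, 230, 243, 250, 253, 252, 234, 196, 154, 138, 144, 151, 155, 158, 162, 168, 184, 204, 215, 219, 221, 219, 216, 216, 218, 220, 219, 206]
188 [219, 221, 225, 238, 248, 243, 220, 182, 139, 122, 1
[... 743 characters left out ...]
 134, 150, 172, 184, 184, 177, 178, 182, 184, 186, 193, 200, 205, 210, 216, 220, 222, 222, 222, 222]
200 [238, 241, 245, 242, 223, 200, 189, 177, 154, 134, 128, 137, 157, 179, 197, 202, 201, 196, 195, 200, 206, 210, 215, 219, 221, 222, 222, 222, 222]
202 [224, 229, 235, 239, 226, 187, 169, 178, 178, 170, 166, 164, 169, 182, 197, 208, 219, 225, 223, 216, 206, 206, 216, 221, 222, 222, 222, 222, 223]
204 [216, 215, 214, 209, 188, 155, 135, 137, 145, 154, 161, 160, 161, 181, 212, 232, 237, 239, 235, 225, 213, 211, 217, 218, 209, 203, 207, 215, 218]
206 [206, 207, 211, 211, 199, 183, 176, 172, 168, 164, 163, 163, 165, 174, 200, 221, 229, 229, 223, 212, 206, 215, 220, 216, 204, 189, 176, 179, 187]
```

```bash
python3 - <<'E'
from h import *
np.set_printoptions(precision=1,suppress=True)
for X in[(637,-188,100),(690,-200,100),(690,-230,170),(321,-379,230)]: print(X,proj("top",X),proj("scene",X))
print(tri((225,132),(345,60)))
for p in[(345,0),(400,75),(440,110),(512,195)]: print([atz("top",p,z) for z in(0,)], atz("top",p,-150))
# translation in tool axes
s=get_state();R=s["tcp_rot"];p=s["ee_pos"];print(p)
d=np.array([486.3,-153,230])-p; print("tool shift",R.T@d)
print("yaw z now",np.degrees(np.arctan2(R[1,2],R[0,2])))
E
```

```text
(637, -188, 100) [[371.2 127. ]] [[306.6 146.5]]
(690, -200, 100) [[376.  103.8]] [[299.2 140.2]]
(690, -230, 170) [[400.8  94.4]] [[307.9 117.9]]
(321, -379, 230) [[493.7 279.9]] [[438.4 128.2]]
(array([812.1, -69.9, 117.1]), [np.float64(64.80019934555023), np.float64(64.80019934554997)])
[array([ 991.7, -159. ,    0. ])] [1078.5 -195.4 -150. ]
[array([ 795.2, -294.8,    0. ])] [ 851.5 -352.3 -150. ]
[array([ 707.3, -394.6,    0. ])] [ 750.  -467.6 -150. ]
[array([ 495.6, -574.6,    0. ])] [ 505.4 -675.6 -150. ]
[ 156.4 -605.1  231.3]
tool shift [   1.3  432.5 -355.2]
yaw z now -75.5094876873693
```

```bash
python3 -m creep '[{"offset":[0,0.027,-0.0222]},{"offset":[0,0.027,-0.0222]},{"offset":[0,0.027,-0.0222]},{"offset":[0,0.027,-0.0222]},{"offset":[0,0.027,-0.0222]},{"offset":[0,0.027,-0.0222]},{"offset":[0,0.027,-0.0222]},{"offset":[0,0.027,-0.0222]},{"offset":[0,0.027,-0.0222]},{"offset":[0,0.027,-0.0222]},{"offset":[0,0.027,-0.0222]},{"offset":[0,0.027,-0.0222]},{"offset":[0,0.027,-0.0222]},{"offset":[0,0.027,-0.0222]},{"offset":[0,0.027,-0.0222]},{"offset":[0,0.027,-0.0222]}]'
python3 -c "
from rig import *;s=get_state();print(s['joint_positions'],s['ee_pos'],s['tcp_rot'])"
```

```text
[71.91069408 21.96804154  0.93790397 78.50085806 -0.35993637 79.53648859
 -2.66359341] [ 156.38831185 -605.10967297  231.27068542] [[ 3.87174862e-05  9.68189087e-01  2.50219683e-01]
 [ 5.81013008e-05  2.50219681e-01 -9.68189087e-01]
 [-9.99999998e-01  5.20239367e-05 -4.65651684e-05]]validation failed for argument at $[0]...
```

```bash
python3 -m creep '[{"offset":[0,0.027,-0.0222],"dr":[0,0,0],"gripper":0.085},{"offset":[0,0.027,-0.0222],"dr":[0,0,0],"gripper":0.085},{"offset":[0,0.027,-0.0222],"dr":[0,0,0],"gripper":0.085},{"offset":[0,0.027,-0.0222],"dr":[0,0,0],"gripper":0.085},{"offset":[0,0.027,-0.0222],"dr":[0,0,0],"gripper":0.085},{"offset":[0,0.027,-0.0222],"dr":[0,0,0],"gripper":0.085},{"offset":[0,0.027,-0.0222],"dr":[0,0,0],"gripper":0.085},{"offset":[0,0.027,-0.0222],"dr":[0,0,0],"gripper":0.085},{"offset":[0,0.027,-0.0222],"dr":[0,0,0],"gripper":0.085},{"offset":[0,0.027,-0.0222],"dr":[0,0,0],"gripper":0.085},{"offset":[0,0.027,-0.0222],"dr":[0,0,0],"gripper":0.085},{"offset":[0,0.027,-0.0222],"dr":[0,0,0],"gripper":0.085},{"offset":[0,0.027,-0.0222],"dr":[0,0,0],"gripper":0.085},{"offset":[0,0.027,-0.0222],"dr":[0,0,0],"gripper":0.085},{"offset":[0,0.027,-0.0222],"dr":[0,0,0],"gripper":0.085},{"offset":[0,0.027,-0.0222],"dr":[0,0,0],"gripper":0.085}]'
python3 -c "
from rig import *;s=get_state();print(s['joint_positions'],s['ee_pos'],s['tcp_rot'])"
```

```text
time: 2.83
ee_pos: [486.6, -151.7, 231.7]
tcp_rot: [[0.001, 0.968, 0.25], [-0.0, 0.25, -0.968], [-1.0, 0.001, 0.001]]
contact_force: [1.0, -0.6, -0.1]
finger_gap: 85.0
[ 34.55175436   9.03521014 -23.31117087  95.50108485   3.67945162
  76.17162254 -64.9063415 ] [ 486.55295198 -151.66764732  231.68072764] [[ 7.57453746e-04  9.68270040e-01  2.49905093e-01]
 [-3.27165601e-04  2.49905391e-01 -9.68270204e-01]
 [-9.99999660e-01  6.51659544e-04  5.06076424e-04]]
```

```bash
python3 -m creep '[{"offset":[0.003,0,0],"dr":[-0.125,0,0],"gripper":0.085},{"offset":[0.003,0,0],"dr":[-0.125,0,0],"gripper":0.085},{"offset":[0.003,0,0],"dr":[-0.125,0,0],"gripper":0.085},{"offset":[0.003,0,0],"dr":[-0.125,0,0],"gripper":0.085},{"offset":[0.003,0,0],"dr":[-0.125,0,0],"gripper":0.085},{"offset":[0.003,0,0],"dr":[-0.125,0,0],"gripper":0.085},{"offset":[0.003,0,0],"dr":[-0.125,0,0],"gripper":0.085},{"offset":[0.003,0,0],"dr":[-0.125,0,0],"gripper":0.085},{"offset":[0.003,0,0],"dr":[-0.125,0,0],"gripper":0.085},{"offset":[0.003,0,0],"dr":[-0.125,0,0],"gripper":0.085},{"offset":[0.003,0,0],"dr":[-0.125,0,0],"gripper":0.085},{"offset":[0.003,0,0],"dr":[-0.125,0,0],"gripper":0.085},{"offset":[0.003,0,0],"dr":[-0.125,0,0],"gripper":0.085},{"offset":[0.003,0,0],"dr":[-0.125,0,0],"gripper":0.085},{"offset":[0.003,0,0],"dr":[-0.125,0,0],"gripper":0.085},{"offset":[0.003,0,0],"dr":[-0.125,0,0],"gripper":0.085},{"offset":[0.003,0,0],"dr":[-0.125,0,0],"gripper":0.085},{"offset":[0.003,0,0],"dr":[-0.125,0,0],"gripper":0.085},{"offset":[0.003,0,0],"dr":[-0.125,0,0],"gripper":0.085},{"offset":[0.003,0,0],"dr":[-0.125,0,0],"gripper":0.085}]'
python3 -m creep '[{"offset":[0,0,0],"dr":[0,0,0],"gripper":0.085},{"offset":[0,0,0],"dr":[0,0,0],"gripper":0.085}]'
python3 - <<'E'
from h import *
s=get_state();R=s['tcp_rot'];p=s['ee_pos'];print(s['joint_positions'].round(1),p,np.degrees(np.arctan2(R[1,2],R[0,2])),s['torque'])
print(R.T@(np.array([486.3,-153,103])-p))
im=grab_frame("top");cv2.imwrite("pics/t1.png",im[:,:,::-1]); im2=grab_frame("scene")
cv2.imwrite("pics/c1.png",np.hstack([cv2.resize(im[130:250,290:410,::-1],(400,400),interpolation=2),cv2.resize(im2[70:200,260:390,::-1],(400,400),interpolation=2)]))
E
```

```text
time: 4.5
ee_pos: [485.8, -153.2, 171.3]
tcp_rot: [[0.0, -0.928, 0.373], [-0.0, 0.373, 0.928], [-1.0, -0.0, -0.0]]
contact_force: [-0.0, 0.0, -0.6]
finger_gap: 85.1
time: 4.67
ee_pos: [485.7, -153.2, 171.3]
tcp_rot: [[-0.0, -0.924, 0.383], [0.0, 0.383, 0.924], [-1.0, 0.0, 0.0]]
contact_force: [0.6, 0.7, 0.0]
finger_gap: 85.0
[ 46.7  13.4 -37.6 100.2   8.7  69.4  74.2] [ 485.67385307 -153.2223227   171.34826917] 67.48757667632478 [-0.03524459 -0.03570114  0.05731395]
[68.34826478 -0.50317122  0.43463356]
```

View pics/c1.png

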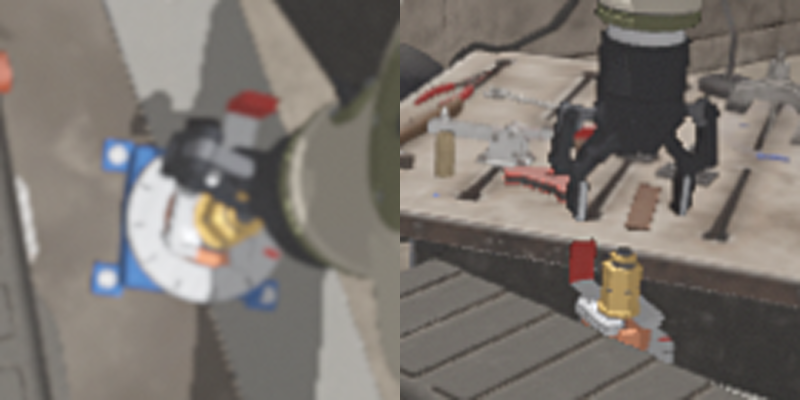

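```bash
python3 -m creep '[{"offset":[0.0085,0,0],"dr":[-0.048,0,0],"gripper":0.085},{"offset":[0.0085,0,0],"dr":[-0.048,0,0],"gripper":0.085},{"offset":[0.0085,0,0],"dr":[0,0,0],"gripper":0.085},{"offset":[0.0085,0,0],"dr":[0,0,0],"gripper":0.085},{"offset":[0.0085,0,0],"dr":[0,0,0],"gripper":0.085},{"offset":[0.0085,0,0],"dr":[0,0,0],"gripper":0.085},{"offset":[0.0085,0,0],"dr":[0,0,0],"gripper":0.085},{"offset":[0.0085,0,0],"dr":[0,0,0],"gripper":0.085},{"offset":[0,0,0],"dr":[0,0,0],"gripper":0.085},{"offset":[0,0,0],"dr":[0,0,0],"gripper":0.085}]'
python3 - <<'E'
from h import *
s=get_state();R=s['tcp_rot'];p=s['ee_pos'];print(p,np.degrees(np.arctan2(R[1,2],R[0,2])),s['torque'],s['contact_force'])
im=grab_frame("top");im2=grab_frame("scene")
cv2.imwrite("pics/c2.png",np.hstack([cv2.resize(im[130:250,290:410,::-1],(400,400),interpolation=2),cv2.resize(im2[110:190,290:370,::-1],(400,400),interpolation=2)]))
E
```

```text
time: 5.6
ee_pos: [485.5, -152.9, 102.8]
tcp_rot: [[-0.001, -0.957, 0.289], [0.001, 0.289, 0.957], [-1.0, 0.001, 0.0]]
contact_force: [0.2, -0.3, 0.7]
finger_gap: 85.4
[ 485.45630924 -152.94524035  102.77256968] 73.22084684022592 [ 0.00785806 -0.04170238 -0.02519213] [ 0.15642947 -0.25176519  0.69307311]
```

View pics/c2.png

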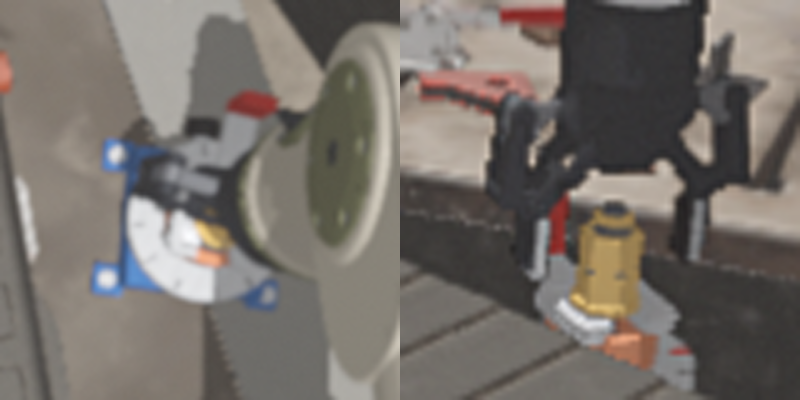

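```bash
python3 -m creep '[{"offset":[0,0,0],"dr":[0,0,0],"gripper":0.025},{"offset":[0,0,0],"dr":[0,0,0],"gripper":0.025},{"offset":[0,0,0],"dr":[0,0,0],"gripper":0.025},{"offset":[0,0,0],"dr":[0,0,0],"gripper":0.025},{"offset":[0,0,0],"dr":[0,0,0],"gripper":0.025},{"offset":[0,0,0],"dr":[0,0,0],"gripper":0.025},{"offset":[0,0,0],"dr":[0,0,0],"gripper":0.025},{"offset":[0,0,0],"dr":[0,0,0],"gripper":0.025},{"offset":[0,0,0],"dr":[0,0,0],"gripper":0.025},{"offset":[0,0,0],"dr":[0,0,0],"gripper":0.025}]' 50
python3 - <<'E'
from h import *
s=get_state();R=s['tcp_rot'];p=s['ee_pos'];print(p,np.degrees(np.arctan2(R[1,2],R[0,2])),s['torque'],s['contact_force'],s['finger_gap'])
im=grab_frame("top");im2=grab_frame("scene")
cv2.imwrite("pics/c3.png",np.hstack([cv2.resize(im[130:250,290:410,::-1],(400,400),interpolation=2),cv2.resize(im2[110:190,290:370,::-1],(400,400),interpolation=2)]))
s=get_state();print(s['torque'],s['time'])
E
```

```text
time: 6.53
ee_pos: [485.8, -153.4, 103.6]
tcp_rot: [[0.0, -0.957, 0.289], [-0.0, 0.289, 0.957], [-1.0, -0.0, -0.0]]
contact_force: [-2.1, -1.4, 5.5]
finger_gap: 29.7
[ 485.84336098 -153.42124816  103.62636269] 73.21120599654151 [-0.28420178  0.46711065  0.04620967] [-2.06675733 -1.37788922  5.47691161] 29.735487537275876
[-0.23263344  0.49016329  0.05228029] 6.6333
```

View pics/c3.png

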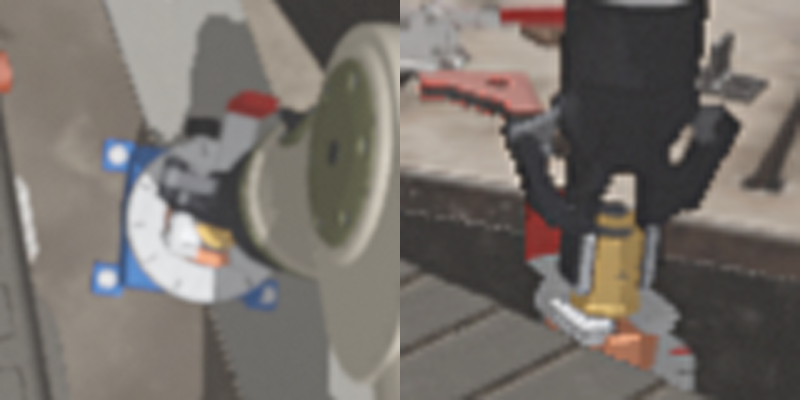

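```bash
python3 -m creep '[{"offset":[-0.00013,0,0],"dr":[0.06,0,0],"gripper":0.025},{"offset":[-0.00013,0,0],"dr":[0.06,0,0],"gripper":0.025},{"offset":[-0.00013,0,0],"dr":[0.06,0,0],"gripper":0.025},{"offset":[-0.00013,0,0],"dr":[0.06,0,0],"gripper":0.025},{"offset":[-0.00013,0,0],"dr":[0.06,0,0],"gripper":0.025},{"offset":[-0.00013,0,0],"dr":[0.06,0,0],"gripper":0.025},{"offset":[-0.00013,0,0],"dr":[0.06,0,0],"gripper":0.025}]'
cat > q.py <<'E'
from h import *
s=get_state();R=s['tcp_rot'];print(s['time'],s['ee_pos'].round(2),"yaw",np.degrees(np.arctan2(R[1,2],R[0,2])).round(2),"T",s['torque'].round(3),"F",s['contact_force'].round(1),"gap",s['finger_gap'].round(2),"j7",s['joint_positions'][6].round(1), s['tau'][6].round(3))
E
python3 q.py
```

```text
time: 7.22
ee_pos: [486.1, -153.0, 104.6]
tcp_rot: [[0.001, -0.755, 0.656], [-0.0, 0.656, 0.755], [-1.0, -0.001, 0.0]]
contact_force: [-0.6, -0.4, 5.4]
finger_gap: 29.2Traceback (most recent call last):
  File "q.py", line 2, in <module>
    s=get_state();R=s['tcp_rot'];print(s['time'],s['ee_pos'].round(2),"yaw",np.degrees(np.arctan2(R[1,2],R[0,2])).round(2),"T",s['torque'].round(3),"F",s['contact_force'].round(1),"gap",s['finger_gap'].round(2),"j7",s['joint_positions'][6].round(1), s['tau'][6].round(3))
                                                                                                                                                                                          ^^^^^^^^^^^^^^^^^^^^^
AttributeError: 'float' object has no attribute 'round'
```

```bash
cat > q.py <<'E'
from h import *
s=get_state();R=s['tcp_rot'];print(s['time'],s['ee_pos'].round(2),"yaw",round(float(np.degrees(np.arctan2(R[1,2],R[0,2]))),2),"T",s['torque'].round(3),"F",s['contact_force'].round(1),"gap",round(float(s['finger_gap']),2),"j7",s['joint_positions'][6].round(1), s['tau'][6].round(3))
E
python3 q.py
python3 -m creep '[{"offset":[-0.00013,0,0],"dr":[0.06,0,0],"gripper":0.025},{"offset":[-0.00013,0,0],"dr":[0.06,0,0],"gripper":0.025},{"offset":[-0.00013,0,0],"dr":[0.06,0,0],"gripper":0.025},{"offset":[-0.00013,0,0],"dr":[0.06,0,0],"gripper":0.025},{"offset":[-0.00013,0,0],"dr":[0.06,0,0],"gripper":0.025},{"offset":[-0.00013,0,0],"dr":[0.06,0,0],"gripper":0.025},{"offset":[-0.00013,0,0],"dr":[0.06,0,0],"gripper":0.025},{"offset":[-0.00013,0,0],"dr":[0.06,0,0],"gripper":0.025},{"offset":[-0.00013,0,0],"dr":[0.06,0,0],"gripper":0.025}]'; python3 q.py
```

```text
7.2167 [ 486.06 -153.05  104.57] yaw 49.01 T [-0.003  0.289  0.017] F [-0.6 -0.4  5.4] gap 29.24 j7 54.2 1.312
time: 7.97
ee_pos: [486.5, -152.7, 105.8]
tcp_rot: [[0.001, -0.311, 0.951], [0.0, 0.951, 0.311], [-1.0, -0.0, 0.001]]
contact_force: [0.4, 1.1, 4.1]
finger_gap: 29.4
7.9667 [ 486.5  -152.72  105.78] yaw 18.1 T [-0.011 -0.115  0.169] F [0.4 1.1 4.1] gap 29.39 j7 24.7 1.322
```

```bash
python3 -m creep '[{"offset":[-0.00013,0,0],"dr":[0.06,0,0],"gripper":0.025},{"offset":[-0.00013,0,0],"dr":[0.06,0,0],"gripper":0.025},{"offset":[-0.00013,0,0],"dr":[0.06,0,0],"gripper":0.025},{"offset":[-0.00013,0,0],"dr":[0.06,0,0],"gripper":0.025},{"offset":[-0.00013,0,0],"dr":[0.06,0,0],"gripper":0.025},{"offset":[-0.00013,0,0],"dr":[0.06,0,0],"gripper":0.025},{"offset":[-0.00007,0,0],"dr":[0.03,0,0],"gripper":0.025}]'; python3 q.py; 
python3 -m creep '[{"offset":[-0.00007,0,0],"dr":[0.03,0,0],"gripper":0.025},{"offset":[-0.00007,0,0],"dr":[0.03,0,0],"gripper":0.025}]'; python3 q.py
```

```text
time: 8.55
ee_pos: [486.9, -152.6, 106.7]
tcp_rot: [[0.002, 0.074, 0.997], [0.0, 0.997, -0.074], [-1.0, 0.0, 0.002]]
contact_force: [3.0, 0.2, 2.9]
finger_gap: 29.6
8.55 [ 486.9  -152.65  106.68] yaw -4.27 T [ 0.052 -0.418  0.083] F [3.  0.2 2.9] gap 29.58 j7 3.2 -0.032
time: 8.72
ee_pos: [487.0, -152.7, 106.8]
tcp_rot: [[0.002, 0.132, 0.991], [0.0, 0.991, -0.132], [-1.0, 0.0, 0.002]]
contact_force: [2.9, 1.0, 2.6]
finger_gap: 29.6
8.7167 [ 486.96 -152.68  106.85] yaw -7.59 T [ 0.086 -0.471  0.102] F [2.9 1.  2.6] gap 29.59 j7 0.1 0.595
```

```bash
cat >> q.py <<'E'
import sys
sys.exit(1 if s['torque'][2]>0.22 else 0)
E
python3 -m creep '[{"offset":[-0.00007,0,0],"dr":[0.03,0,0],"gripper":0.025},{"offset":[-0.00007,0,0],"dr":[0.03,0,0],"gripper":0.025}]' >/dev/null; python3 q.py &&
python3 -m creep '[{"offset":[-0.00007,0,0],"dr":[0.03,0,0],"gripper":0.025},{"offset":[-0.00007,0,0],"dr":[0.03,0,0],"gripper":0.025}]' >/dev/null; python3 q.py &&
python3 -m creep '[{"offset":[-0.00007,0,0],"dr":[0.03,0,0],"gripper":0.025},{"offset":[-0.00007,0,0],"dr":[0.03,0,0],"gripper":0.025}]' >/dev/null; python3 q.py
```

```text
8.8833 [ 487.01 -152.66  106.96] yaw -11.03 T [ 0.039 -0.48   0.112] F [ 3.5 -0.1  2.6] gap 29.62 j7 -3.2 0.609
9.05 [ 487.02 -152.7   107.06] yaw -14.47 T [ 0.031 -0.599  0.108] F [3.7 0.3 1.8] gap 29.56 j7 -6.5 0.61
9.2167 [ 487.14 -152.69  107.24] yaw -17.91 T [ 0.001 -0.633  0.149] F [2.7 0.2 1.1] gap 29.75 j7 -9.9 0.611
```

```bash

python3 -m creep '[{"offset":[-0.00007,0,0],"dr":[0.03,0,0],"gripper":0.025},{"offset":[-0.00007,0,0],"dr":[0.03,0,0],"gripper":0.025}]' >/dev/null; python3 q.py &&
python3 -m creep '[{"offset":[-0.00007,0,0],"dr":[0.03,0,0],"gripper":0.025},{"offset":[-0.00007,0,0],"dr":[0.03,0,0],"gripper":0.025}]' >/dev/null; python3 q.py &&
python3 -m creep '[{"offset":[-0.00007,0,0],"dr":[0.03,0,0],"gripper":0.025},{"offset":[-0.00007,0,0],"dr":[0.03,0,0],"gripper":0.025}]' >/dev/null; python3 q.py &&
python3 -m creep '[{"offset":[-0.00007,0,0],"dr":[0.03,0,0],"gripper":0.025},{"offset":[-0.00007,0,0],"dr":[0.03,0,0],"gripper":0.025}]' >/dev/null; python3 q.py &&
python3 -m creep '[{"offset":[-0.00007,0,0],"dr":[0.03,0,0],"gripper":0.025},{"offset":[-0.00007,0,0],"dr":[0.03,0,0],"gripper":0.025}]' >/dev/null; python3 q.py
```

```text
9.3833 [ 487.18 -152.7   107.37] yaw -21.35 T [-0.059 -0.756  0.113] F [ 4.1 -0.1  1.7] gap 29.13 j7 -13.2 0.611
9.55 [ 487.24 -152.74  107.53] yaw -24.78 T [-0.024 -0.704  0.107] F [ 4.1 -0.6  0.8] gap 28.92 j7 -16.5 0.612
9.7167 [ 487.28 -152.76  107.66] yaw -28.22 T [-0.122 -0.831  0.079] F [3.5 0.3 0.6] gap 29.44 j7 -19.8 0.613
9.8833 [ 487.35 -152.8   107.8 ] yaw -31.66 T [-0.106 -0.849  0.026] F [ 3.5 -0.1  1.3] gap 29.5 j7 -23.1 0.613
10.05 [ 487.39 -152.82  107.93] yaw -35.1 T [-0.115 -0.89   0.125] F [ 5.5 -1.1 -0.3] gap 29.85 j7 -26.4 0.614
```

```bash

python3 -m creep '[{"offset":[-0.00007,0,0],"dr":[0.03,0,0],"gripper":0.025},{"offset":[-0.00007,0,0],"dr":[0.03,0,0],"gripper":0.025}]' >/dev/null; python3 q.py &&
python3 -m creep '[{"offset":[-0.00007,0,0],"dr":[0.03,0,0],"gripper":0.025},{"offset":[-0.00007,0,0],"dr":[0.03,0,0],"gripper":0.025}]' >/dev/null; python3 q.py &&
python3 -m creep '[{"offset":[-0.00007,0,0],"dr":[0.03,0,0],"gripper":0.025},{"offset":[-0.00007,0,0],"dr":[0.03,0,0],"gripper":0.025}]' >/dev/null; python3 q.py &&
python3 -m creep '[{"offset":[-0.00007,0,0],"dr":[0.03,0,0],"gripper":0.025},{"offset":[-0.00007,0,0],"dr":[0.03,0,0],"gripper":0.025}]' >/dev/null; python3 q.py &&
python3 -m creep '[{"offset":[-0.00007,0,0],"dr":[0.03,0,0],"gripper":0.025},{"offset":[-0.00007,0,0],"dr":[0.03,0,0],"gripper":0.025}]' >/dev/null; python3 q.py
```

```text
10.2167 [ 487.43 -152.88  108.07] yaw -38.54 T [-0.134 -0.999  0.042] F [ 5.4 -1.6 -0.2] gap 29.31 j7 -29.7 0.615
10.3833 [ 487.49 -152.9   108.22] yaw -41.98 T [-0.109 -1.085  0.124] F [ 5.  -1.3 -0.8] gap 29.16 j7 -33.0 0.616
10.55 [ 487.52 -152.95  108.36] yaw -45.42 T [-0.142 -1.1    0.118] F [ 5.5 -1.1 -1.3] gap 29.49 j7 -36.3 0.616
10.7167 [ 487.57 -153.    108.5 ] yaw -48.86 T [-0.241 -1.133  0.109] F [ 5.8 -0.9 -1. ] gap 29.23 j7 -39.7 0.617
10.8833 [ 487.59 -153.06  108.63] yaw -52.3 T [-0.277 -1.126  0.097] F [ 7.2 -1.1 -0.8] gap 29.54 j7 -43.0 0.618
```

```bash

python3 -m creep '[{"offset":[-0.00007,0.0008,0.0006],"dr":[0.03,0,0],"gripper":0.025},{"offset":[-0.00007,0,0],"dr":[0.03,0,0],"gripper":0.025}]' >/dev/null; python3 q.py &&
python3 -m creep '[{"offset":[-0.00007,0,0],"dr":[0.03,0,0],"gripper":0.025},{"offset":[-0.00007,0,0],"dr":[0.03,0,0],"gripper":0.025}]' >/dev/null; python3 q.py &&
python3 -m creep '[{"offset":[-0.00007,0,0],"dr":[0.03,0,0],"gripper":0.025},{"offset":[-0.00007,0,0],"dr":[0.03,0,0],"gripper":0.025}]' >/dev/null; python3 q.py &&
python3 -m creep '[{"offset":[-0.00007,0,0],"dr":[0.03,0,0],"gripper":0.025},{"offset":[-0.00007,0,0],"dr":[0.03,0,0],"gripper":0.025}]' >/dev/null; python3 q.py
```

```text
11.05 [ 487.74 -153.1   108.7 ] yaw -55.75 T [-0.228 -0.355  0.081] F [ 2.8 -1.2  1.3] gap 29.55 j7 -46.3 0.597
11.2167 [ 487.78 -153.16  108.82] yaw -59.19 T [-0.227 -0.45   0.212] F [ 2.8 -2.   2.1] gap 29.48 j7 -49.7 0.581
11.3833 [ 487.86 -153.14  108.87] yaw -62.58 T [-0.377 -0.651  0.64 ] F [ 2.7 -2.4  0.8] gap 29.5 j7 -53.0 0.106
11.3833 [ 487.86 -153.14  108.87] yaw -62.58 T [-0.377 -0.651  0.64 ] F [ 2.7 -2.4  0.8] gap 29.5 j7 -53.0 0.106
```

```bash
python3 q.py; python3 -m creep '[{"offset":[0,0,0],"dr":[-0.012,0,0],"gripper":0.025},{"offset":[0,0,0],"dr":[0,0,0],"gripper":0.025},{"offset":[0,0,0],"dr":[0,0,0],"gripper":0.025}]' >/dev/null; python3 q.py
python3 - <<'E'
from h import *
ims=[grab_frame(c) for c in("top","scene")]
print(place_of("table_mark","top")[:1],place_of("table_mark","scene")[:1])
cv2.imwrite("pics/c4.png",np.hstack([cv2.resize(ims[0][130:250,290:410,::-1],(400,400),interpolation=2),cv2.resize(ims[1][110:190,290:370,::-1],(400,400),interpolation=2)]))
E
```

```text
11.3833 [ 487.86 -153.14  108.87] yaw -62.58 T [-0.377 -0.651  0.64 ] F [ 2.7 -2.4  0.8] gap 29.5 j7 -53.0 0.106
11.6333 [ 487.83 -153.12  108.88] yaw -61.79 T [-0.276 -1.101  0.058] F [ 5.7 -1.3 -0.3] gap 29.49 j7 -52.2 -0.012
[{'position': [371.5, 207.9], 'confidence': 0.96}] [{'position': [343.1, 181.5], 'confidence': 0.52}]
```

View pics/c4.png

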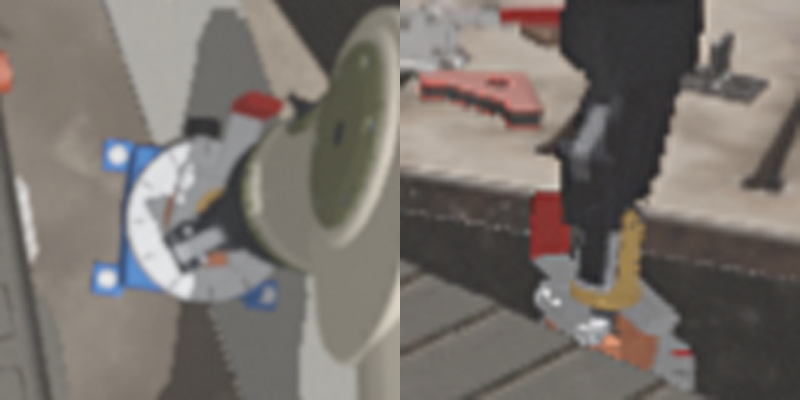

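```bash
python3 -m creep '[{"offset":[0,0,0],"dr":[0,0,0],"gripper":0.06},{"offset":[0,0,0],"dr":[0,0,0],"gripper":0.06},{"offset":[0,0,0],"dr":[0,0,0],"gripper":0.06},{"offset":[0,0,0],"dr":[0,0,0],"gripper":0.06},{"offset":[-0.005,0,0],"dr":[0,0,0],"gripper":0.06},{"offset":[-0.015,0,0],"dr":[0,0,0],"gripper":0.06},{"offset":[-0.02,0,0],"dr":[0,0,0],"gripper":0.06},{"offset":[-0.025,0,0],"dr":[0,0,0],"gripper":0.06},{"offset":[-0.025,0,0],"dr":[-0.1,0,0],"gripper":0.04},{"offset":[0,0,0],"dr":[-0.12,0,0],"gripper":0.04},{"offset":[0,0,0],"dr":[-0.12,0,0],"gripper":0.04},{"offset":[0,0,0],"dr":[-0.12,0,0],"gripper":0.04},{"offset":[0,0,0],"dr":[-0.12,0,0],"gripper":0.04},{"offset":[0,0,0],"dr":[-0.12,0,0],"gripper":0.04},{"offset":[0,0,0],"dr":[-0.12,0,0],"gripper":0.04}]'; python3 q.py
python3 - <<'E'
from h import *
ims={c:grab_frame(c) for c in("top","scene")}
for c in ims:
    cv2.imwrite(f"pics/{c}5.png",ims[c][:,:,::-1])
    for n in("washer_tab","washer_mid","table_mark","nut"): print(c,n,place_of(n,c)[:1])
cv2.imwrite("pics/c5.png",np.hstack([cv2.resize(ims["top"][130:250,290:410,::-1],(400,400),interpolation=2),cv2.resize(ims["scene"][110:190,290:370,::-1],(400,400),interpolation=2)]))
E
```

```text
time: 13.08
ee_pos: [486.7, -153.0, 199.0]
tcp_rot: [[0.0, 0.251, 0.968], [0.0, 0.968, -0.251], [-1.0, 0.0, 0.0]]
contact_force: [-0.4, 0.4, -0.2]
finger_gap: 40.0
13.0833 [ 486.65 -153.04  198.99] yaw -14.55 T [ 0.011 -0.    -0.061] F [-0.4  0.4 -0.2] gap 39.98 j7 -4.1 -2.969
top washer_tab [{'position': [364.2, 160.1], 'confidence': 0.83}]
top washer_mid [{'position': [356.7, 184.7], 'confidence': 0.91}]
top table_mark [{'position': [373.5, 208.3], 'confidence': 0.71}]
top nut [{'position': [363.7, 196.9], 'confidence': 0.74}]
scene washer_tab [{'position': [317.2, 153.5], 'confidence': 0.64}]
scene washer_mid [{'position': [326.7, 171.8], 'confidence': 0.67}]
scene table_mark [{'position': [346.4, 181.6], 'confidence': 0.67}]
scene nut [{'position': [329.5, 159.7], 'confidence': 0.74}]
```

View pics/c5.png

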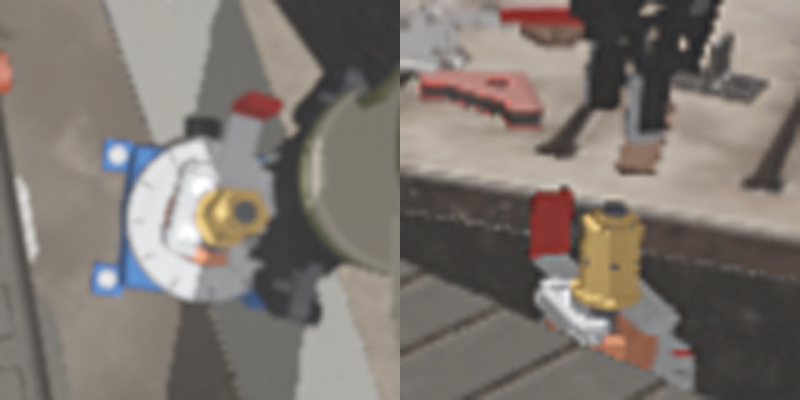

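```bash
cat > tabfit.py <<'E'
from h import *
from scipy.optimize import minimize
import sys
k=sys.argv[1]
box={"top":(350,145,385,175),"scene":(308,140,335,170)};f=8;M={};I={}
for c in box:
    l,t,r,b=box[c]; im=cv2.resize(cv2.imread(f"pics/{c}{k}.png")[t:b,l:r],None,fx=f,fy=f,interpolation=cv2.INTER_CUBIC)
    h=cv2.cvtColor(im,cv2.COLOR_BGR2HSV); M[c]=cv2.inRange(h,(170,100,50),(180,255,255))|cv2.inRange(h,(0,100,50),(6,255,255)); I[c]=im
def pts(p):
    x=np.array([np.cos(p[3]),np.sin(p[3]),0]);y=np.array([-x[1],x[0],0]);o=np.array(p[:3])
    return np.array([o+a*5*x+b*12*y+np.array([0,0,hh]) for hh in(15,-24) for a in(1,-1) for b in(1,-1)])
def rend(c,p):
    l,t,r,b=box[c]; m=np.zeros_like(M[c]); q=(proj(c,pts(p))-[l,t]+.5)*f-.5
    cv2.fillPoly(m,[cv2.convexHull(np.round(q*16).astype(np.int32))],255,shift=4); return m
def cost(v):
    p=[v[0],v[1],v[2],np.radians(v[3])]; e=0
    for c in M: m=rend(c,p); e+=1-((m&M[c])>0).sum()/max(1,((m|M[c])>0).sum())
    return e
best=min((minimize(cost,[559+dx,-170+dy,115,y0],method="Nelder-Mead",options=dict(initial_simplex=None,xatol=.1,fatol=1e-4)) for dx in(-2,2) for dy in(-2,2) for y0 in(160,168)),key=lambda r:r.fun)
print(k,best.x.round(1),best.fun)
E
python3 tabfit.py 0; python3 tabfit.py 5; python3 -c "
from h import *
print(tri((317.2,153.5),(364.2,160.1)), tri((326.7,171.8),(356.7,184.7)))"
```

```text
0 [ 560.6 -171.6  112.5  178.1] 0.36670583728284634
5 [ 559.5 -174.3  111.4  177.3] 0.3741715989755191
(array([ 561.88557888, -167.59889664,  110.26023123]), [np.float64(0.9014918595743653), np.float64(0.9014918595745315)]) (array([ 510.34921454, -161.50652078,   73.85463905]), [np.float64(0.7137895871669627), np.float64(0.7137895871670343)])
```

```bash
python3 - <<'E'
from h import *
o=[]
for k in(0,5):
  for c,(l,t,r,b) in {"top":(350,145,385,175),"scene":(308,140,335,170)}.items():
    im=cv2.imread(f"pics/{c}{k}.png")[t:b,l:r].astype(float)
    w=np.clip(im[...,2]-im[...,:2].max(2)-30,0,60); yy,xx=np.mgrid[t:b,l:r]
    print(k,c,(w*xx).sum()/w.sum(),(w*yy).sum()/w.sum(),w.sum()/60)
for k in(0,5):
    im=cv2.imread(f"pics/top{k}.png")[150:215,335:385]; o.append(cv2.resize(im,None,fx=8,fy=8,interpolation=2))
def tab(yaw,ax=486.5,ay=-153):
    x=np.array([np.cos(yaw),np.sin(yaw),0]);y=np.array([-x[1],x[0],0]);c=np.array([ax,ay,115])-75*x
    return np.array([c+a*5*x+b*12*y+np.array([0,0,h]) for h in(15,-24) for a,b in((1,1),(1,-1),(-1,-1),(-1,1))])
for im,yaw in zip(o,(167,165)):
    q=((proj("top",tab(np.radians(yaw)))-[335,150]+.5)*8-.5).round().astype(int)
    cv2.polylines(im,[q[:4]],True,(0,255,0),1);cv2.polylines(im,[q[4:]],True,(255,255,0),1)
cv2.imwrite("pics/tt.png",np.hstack(o))
E
```

```text
0 top 366.31674811195023 160.4815637494447 75.03333333333333
0 scene 318.7859993348853 153.94329896907217 100.23333333333333
5 top 367.33638304361085 161.0692284232998 54.65
5 scene 319.734949334393 154.27717067355454 83.88333333333334
```

View pics/tt.png

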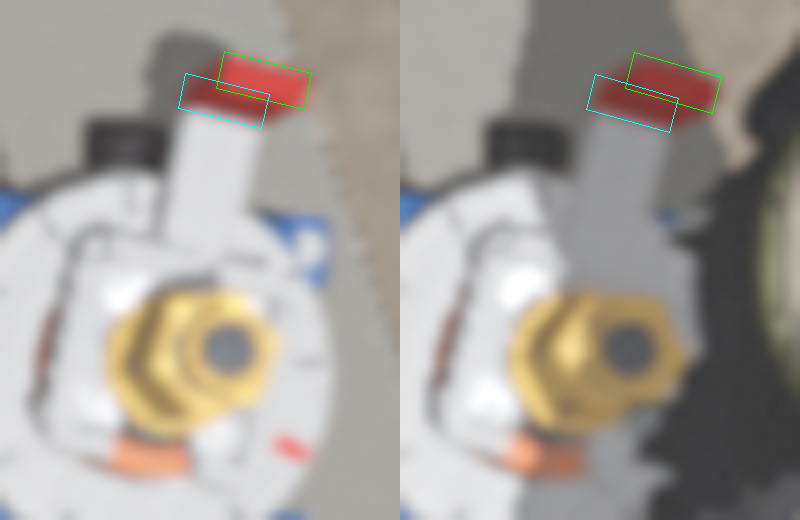

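```bash
python3 -m creep '[{"offset":[0,0,0.0185],"dr":[0,0,0],"gripper":0.04},{"offset":[0,0,0.0185],"dr":[0,0,0],"gripper":0.04},{"offset":[0,0,0.0185],"dr":[0,0,0],"gripper":0.04},{"offset":[0,-0.0007,0.0185],"dr":[0.008,0,0],"gripper":0.04},{"offset":[0.014,0,0],"dr":[0,0,0],"gripper":0.04},{"offset":[0.014,0,0],"dr":[0,0,0],"gripper":0.04},{"offset":[0.014,0,0],"dr":[0,0,0],"gripper":0.04},{"offset":[0,0,0],"dr":[0,0,0],"gripper":0.04}]'; python3 q.py
python3 - <<'E'
from h import *
ims={c:grab_frame(c) for c in("top","scene")}
print(tri(place_of("washer_tab","scene")[0]["position"],place_of("washer_tab","top")[0]["position"]))
cv2.imwrite("pics/c6.png",np.hstack([cv2.resize(ims["top"][130:250,290:410,::-1],(400,400),interpolation=2),cv2.resize(ims["scene"][110:190,290:370,::-1],(400,400),interpolation=2)]))
E
```

```text
time: 14.25
ee_pos: [556.5, -172.5, 153.4]
tcp_rot: [[-0.005, 0.265, 0.964], [0.002, 0.964, -0.265], [-1.0, 0.0, -0.005]]
contact_force: [-1.2, -0.3, -0.9]
finger_gap: 40.2
14.25 [ 556.49 -172.46  153.45] yaw -15.39 T [ 0.028 -0.023 -0.015] F [-1.2 -0.3 -0.9] gap 40.22 j7 -7.5 -0.081
(array([ 561.52464216, -174.29426712,  107.47318829]), [np.float64(0.13485920784761876), np.float64(0.1348592078471314)])
```

View pics/c6.png

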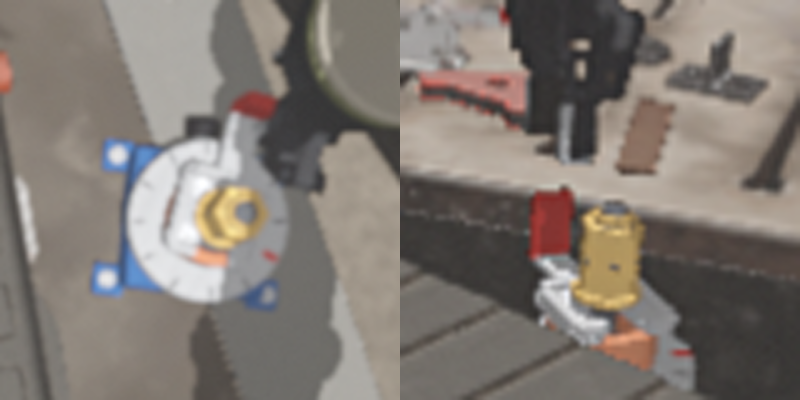

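```bash
python3 -m creep '[{"offset":[0.013,0,0.0015],"dr":[0,0,0],"gripper":0.04},{"offset":[0.013,0,0],"dr":[0,0,0],"gripper":0.04},{"offset":[0.013,0,0],"dr":[0,0,0],"gripper":0.04},{"offset":[0.013,0,0],"dr":[0,0,0],"gripper":0.04},{"offset":[0,0,0],"dr":[0,0,0],"gripper":0.04},{"offset":[0,0,0],"dr":[0,0,0],"gripper":0.04}]'; python3 q.py
python3 - <<'E'
from h import *
ims={c:grab_frame(c) for c in("top","scene")}
cv2.imwrite("pics/c7.png",np.hstack([cv2.resize(ims["top"][130:250,290:410,::-1],(400,400),interpolation=2),cv2.resize(ims["scene"][110:190,290:370,::-1],(400,400),interpolation=2)]))
E
```

```text
time: 14.95
ee_pos: [559.2, -173.1, 104.2]
tcp_rot: [[-0.001, 0.265, 0.964], [0.0, 0.964, -0.265], [-1.0, 0.0, -0.001]]
contact_force: [0.9, 0.2, -0.1]
finger_gap: 40.2
14.95 [ 559.22 -173.11  104.2 ] yaw -15.35 T [ 0.002 -0.001 -0.051] F [ 0.9  0.2 -0.1] gap 40.16 j7 -8.4 -0.037
```

View pics/c7.png

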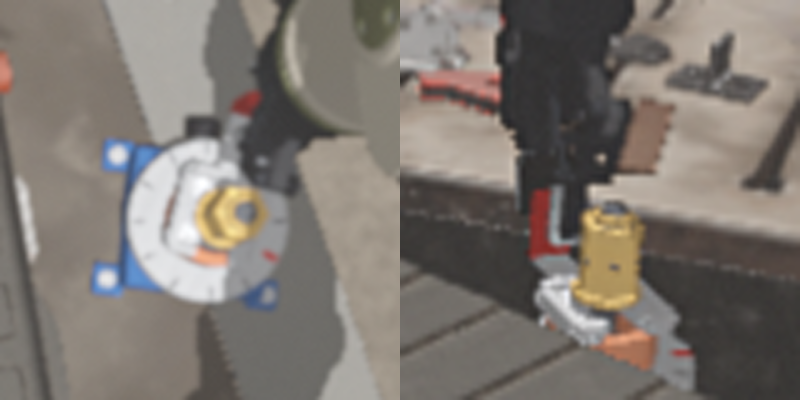

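```bash
python3 -m creep '[{"offset":[0.004,0,0],"dr":[0,0,0],"gripper":0.025},{"offset":[0,0,0],"dr":[0,0,0],"gripper":0.018},{"offset":[0,0,0],"dr":[0,0,0],"gripper":0.014},{"offset":[0,0,0],"dr":[0,0,0],"gripper":0.01},{"offset":[0,0,0],"dr":[0,0,0],"gripper":0.006},{"offset":[0,0,0],"dr":[0,0,0],"gripper":0.005},{"offset":[0,0,0],"dr":[0,0,0],"gripper":0.005},{"offset":[0,0,0],"dr":[0,0,0],"gripper":0.005}]' 50; python3 q.py
```

```text
time: 15.72
ee_pos: [559.7, -173.2, 100.9]
tcp_rot: [[0.0, 0.265, 0.964], [-0.0, 0.964, -0.265], [-1.0, 0.0, 0.0]]
contact_force: [-0.7, 0.8, 4.3]
finger_gap: 9.0
15.7167 [ 559.66 -173.25  100.94] yaw -15.35 T [0.077 0.372 0.038] F [-0.7  0.8  4.3] gap 9.05 j7 -8.4 -0.004
```

```bash
python3 -m creep '[{"offset":[-0.0006,0,0],"dr":[0,0,0],"gripper":0.005},{"offset":[-0.0006,0,0],"dr":[0,0,0],"gripper":0.005},{"offset":[0,0,0],"dr":[0,0,0],"gripper":0.005}]'; python3 q.py
```

```text
time: 15.97
ee_pos: [559.5, -173.2, 101.6]
tcp_rot: [[-0.0, 0.265, 0.964], [0.0, 0.964, -0.265], [-1.0, 0.0, -0.0]]
contact_force: [0.3, -1.0, -1.7]
finger_gap: 9.5
15.9667 [ 559.46 -173.18  101.58] yaw -15.35 T [ 0.016 -0.058  0.003] F [ 0.3 -1.  -1.7] gap 9.55 j7 -8.4 0.004
```

```bash
python3 -m creep '[{"offset":[0,0,0.003],"dr":[0,0,0],"gripper":0.005},{"offset":[0,0,0.004],"dr":[0,0,0],"gripper":0.005},{"offset":[0,0,0.004],"dr":[0,0,0],"gripper":0.005}]'; python3 q.py
```

```text
time: 16.22
ee_pos: [570.5, -176.3, 101.7]
tcp_rot: [[-0.0, 0.265, 0.964], [0.0, 0.964, -0.265], [-1.0, 0.0, -0.0]]
contact_force: [-0.8, -0.7, -1.8]
finger_gap: 8.9
16.2167 [ 570.5  -176.26  101.67] yaw -15.35 T [-0.023 -0.058 -0.017] F [-0.8 -0.7 -1.8] gap 8.93 j7 -8.5 0.016
```

```bash
python3 -m creep '[{"offset":[0,0,0.006],"dr":[0,0,0],"gripper":0.005},{"offset":[0,0,0.006],"dr":[0,0,0],"gripper":0.005},{"offset":[0,0,0.006],"dr":[0,0,0],"gripper":0.005},{"offset":[0,0,0.006],"dr":[0,0,0],"gripper":0.005}]'; python3 q.py;python3 -m creep '[{"offset":[0,0,0.006],"dr":[0,0,0],"gripper":0.005},{"offset":[0,0,0.008],"dr":[0,0,0],"gripper":0.005},{"offset":[0,0,0.008],"dr":[0,0,0],"gripper":0.005},{"offset":[0,0,0.008],"dr":[0,0,0],"gripper":0.005},{"offset":[0,0,0.01],"dr":[0,0,0],"gripper":0.005},{"offset":[0,0,0.01],"dr":[0,0,0],"gripper":0.005},{"offset":[0,0,0.005],"dr":[0,0,0],"gripper":0.005},{"offset":[0,0,0],"dr":[0,0,0],"gripper":0.005},{"offset":[0,0,0],"dr":[0,0,0],"gripper":0.005}]'; python3 q.py
python3 - <<'E'
from h import *
ims={c:grab_frame(c) for c in("top","scene")}
cv2.imwrite("pics/c8.png",np.hstack([cv2.resize(ims["top"][90:230,290:430,::-1],(400,400),interpolation=2),cv2.resize(ims["scene"][100:190,290:380,::-1],(400,400),interpolation=2)]))
E
```

```text
time: 16.55
ee_pos: [594.1, -182.6, 101.7]
tcp_rot: [[0.0, 0.265, 0.964], [0.0, 0.964, -0.265], [-1.0, 0.0, 0.0]]
contact_force: [1.2, -0.2, -1.5]
finger_gap: 9.1
16.55 [ 594.07 -182.62  101.75] yaw -15.35 T [ 0.023 -0.048 -0.006] F [ 1.2 -0.2 -1.5] gap 9.1 j7 -8.7 0.009
time: 17.3
ee_pos: [646.4, -196.9, 101.5]
tcp_rot: [[-0.0, 0.265, 0.964], [0.0, 0.964, -0.265], [-1.0, 0.0, -0.001]]
contact_force: [-0.6, -0.3, -1.8]
finger_gap: 8.9
17.3 [ 646.37 -196.9   101.49] yaw -15.35 T [ 0.032 -0.027  0.033] F [-0.6 -0.3 -1.8] gap 8.94 j7 -8.7 0.003
```

View pics/c8.png

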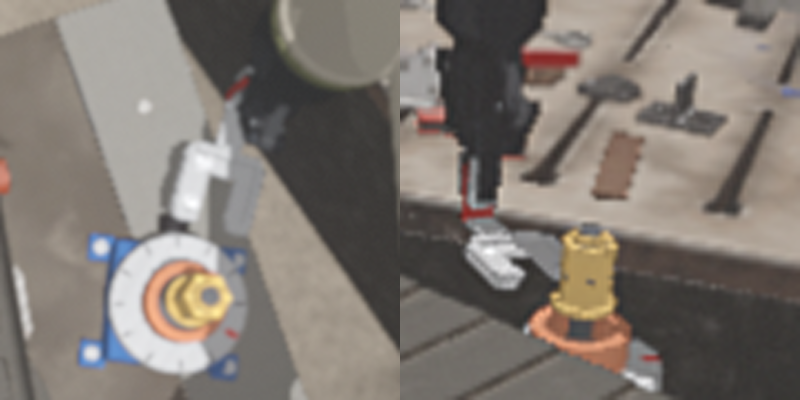

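```bash
python3 -m creep '[{"offset":[-0.01,0,0],"dr":[0,0,0],"gripper":0.005},{"offset":[-0.02,0,0],"dr":[0,0,0],"gripper":0.005},{"offset":[-0.025,0,0],"dr":[0,0,0],"gripper":0.005},{"offset":[-0.025,0,0],"dr":[0,0,0],"gripper":0.005},{"offset":[-0.025,0,0],"dr":[0,0,0],"gripper":0.005},{"offset":[-0.02,0,0],"dr":[0,0,0],"gripper":0.005},{"offset":[-0.01,0,0],"dr":[0,0,0],"gripper":0.005}]'; python3 q.py; python3 -m creep '[{"offset":[0,0.0139,-0.01054],"dr":[0,0,0],"gripper":0.005},{"offset":[0,0.0239,-0.01754],"dr":[0,0,0],"gripper":0.005},{"offset":[0,0.0239,-0.01754],"dr":[0,0,0],"gripper":0.005},{"offset":[0,0.0239,-0.01754],"dr":[0,0,0],"gripper":0.005},{"offset":[0,0.0239,-0.01754],"dr":[0,0,0],"gripper":0.005},{"offset":[0,0.0239,-0.01754],"dr":[0,0,0],"gripper":0.005},{"offset":[0,0.0239,-0.01754],"dr":[0,0,0],"gripper":0.005},{"offset":[0,0.0239,-0.01754],"dr":[0,0,0],"gripper":0.005},{"offset":[0,0.0239,-0.01754],"dr":[0,0,0],"gripper":0.005},{"offset":[0,0.0239,-0.01754],"dr":[0,0,0],"gripper":0.005},{"offset":[0,0.0239,-0.01754],"dr":[0,0,0],"gripper":0.005},{"offset":[0,0.0239,-0.01754],"dr":[0,0,0],"gripper":0.005},{"offset":[0,0.0239,-0.01754],"dr":[0,0,0],"gripper":0.005},{"offset":[0,0.0239,-0.01754],"dr":[0,0,0],"gripper":0.005},{"offset":[0,0.0239,-0.01754],"dr":[0,0,0],"gripper":0.005},{"offset":[0,0.0239,-0.01754],"dr":[0,0,0],"gripper":0.005},{"offset":[0,0.0239,-0.01754],"dr":[0,0,0],"gripper":0.005},{"offset":[0,0.0239,-0.01754],"dr":[0,0,0],"gripper":0.005},{"offset":[0,0.01,-0.007],"dr":[0,0,0],"gripper":0.005}]'; python3 q.py
```

```text
time: 17.98
ee_pos: [647.1, -197.1, 241.6]
tcp_rot: [[0.005, 0.265, 0.964], [-0.001, 0.964, -0.265], [-1.0, 0.0, 0.005]]
contact_force: [-0.7, 0.1, -0.2]
finger_gap: 9.3
17.9833 [ 647.11 -197.15  241.55] yaw -15.36 T [-0.018 -0.026  0.012] F [-0.7  0.1 -0.2] gap 9.29 j7 -7.2 0.008
time: 19.57
ee_pos: [452.6, 305.6, 237.1]
tcp_rot: [[-0.001, 0.26, 0.966], [0.002, 0.966, -0.26], [-1.0, 0.001, -0.001]]
contact_force: [-0.6, 0.2, -0.9]
finger_gap: 9.3
19.5667 [452.62 305.59 237.14] yaw -15.04 T [0.038 0.018 0.04 ] F [-0.6  0.2 -0.9] gap 9.33 j7 -59.8 -0.165
```

```bash
python3 -m creep '[{"offset":[0,0,0],"dr":[-0.06,0,0],"gripper":0.005},{"offset":[0,0,0],"dr":[-0.1,0,0],"gripper":0.005},{"offset":[0,0,0],"dr":[-0.1,0,0],"gripper":0.005},{"offset":[0,0,0],"dr":[-0.08,0,0],"gripper":0.005},{"offset":[0,0,0],"dr":[-0.0536,0,0],"gripper":0.005},{"offset":[0,0,0],"dr":[0,0,0],"gripper":0.005},{"offset":[0,0,0],"dr":[0,0,0],"gripper":0.005}]'; python3 q.py
python3 - <<'E'
from h import *
ims={c:grab_frame(c) for c in("top","scene")}
for c in ims:
  for n in("washer_tab","washer_mid","tray"): print(c,n,place_of(n,c)[:1])
cv2.imwrite("pics/c9.png",np.hstack([cv2.resize(ims["top"][100:300,60:260,::-1],(400,400),interpolation=2),cv2.resize(ims["scene"][150:310,130:290,::-1],(400,400),interpolation=2)]))
E
```

```text
time: 20.15
ee_pos: [455.6, 301.1, 236.8]
tcp_rot: [[-0.0, -0.123, 0.992], [-0.0, 0.992, 0.123], [-1.0, -0.0, -0.0]]
contact_force: [0.5, 0.1, -0.8]
finger_gap: 8.9
20.15 [455.6  301.12 236.82] yaw 7.09 T [-0.023 -0.063  0.013] F [ 0.5  0.1 -0.8] gap 8.95 j7 -37.9 0.434
top washer_tab []
top washer_mid [{'position': [134.5, 232.2], 'confidence': 0.95}]
top tray []
scene washer_tab [{'position': [178.2, 164.2], 'confidence': 0.62}]
scene washer_mid [{'position': [194.1, 183.0], 'confidence': 0.57}]
scene tray [{'position': [198.1, 266.2], 'confidence': 0.59}]
```

View pics/c9.png

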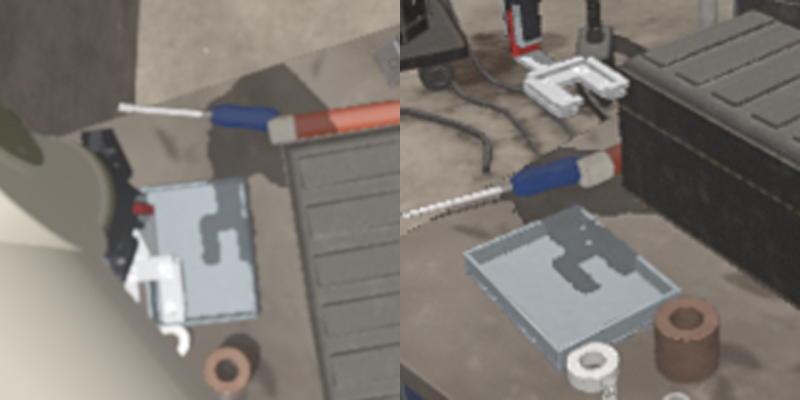

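```bash
python3 - <<'E'
from h import *
print(tri((194.1,183),(134.5,232.2)))
E
python3 -m creep '[{"offset":[0.01,0,0],"dr":[0,0,0],"gripper":0.005},{"offset":[0.022,0,0],"dr":[0,0,0],"gripper":0.005},{"offset":[0.03,0,0],"dr":[0,0,0],"gripper":0.005},{"offset":[0.03,0,0],"dr":[0,0,0],"gripper":0.005},{"offset":[0.03,0,0],"dr":[0,0,0],"gripper":0.005},{"offset":[0.03,0,0],"dr":[0,0,0],"gripper":0.005},{"offset":[0.015,0,0],"dr":[0,0,0],"gripper":0.005},{"offset":[0.005,0,0],"dr":[0,0,0],"gripper":0.005},{"offset":[0,0,0],"dr":[0,0,0],"gripper":0.005}]'; python3 q.py
python3 - <<'E'
from h import *
ims={c:grab_frame(c) for c in("top","scene")}
cv2.imwrite("pics/c10.png",np.hstack([cv2.resize(ims["top"][160:290,100:230,::-1],(400,400),interpolation=2),cv2.resize(ims["scene"][200:310,140:250,::-1],(400,400),interpolation=2)]))
E
```

```text
(array([404.6331827 , 293.56940561, 216.35333939]), [np.float64(0.5873501476988126), np.float64(0.5873501476984606)])
time: 21.3
ee_pos: [454.7, 300.8, 63.1]
tcp_rot: [[-0.003, -0.125, 0.992], [-0.001, 0.992, 0.125], [-1.0, -0.001, -0.003]]
contact_force: [0.9, -0.3, -1.2]
finger_gap: 9.1
21.3 [454.73 300.81  63.13] yaw 7.21 T [ 0.042 -0.084  0.001] F [ 0.9 -0.3 -1.2] gap 9.07 j7 -43.3 -0.152
```

View pics/c10.png

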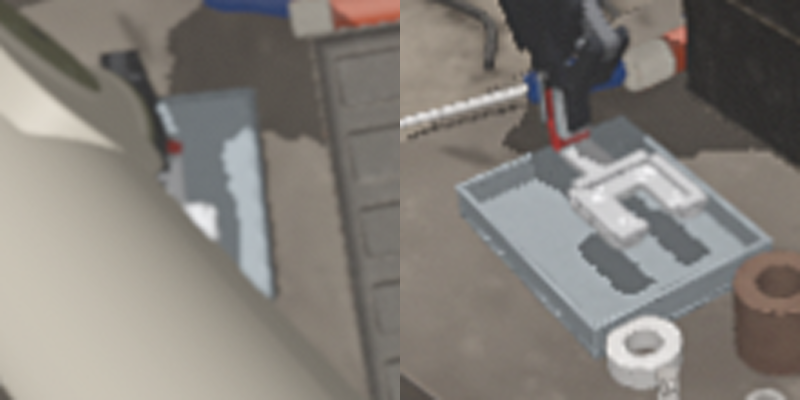

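```bash
python3 -m creep '[{"offset":[0.006,0,0],"dr":[0,0,0],"gripper":0.005},{"offset":[0.008,0,0],"dr":[0,0,0],"gripper":0.005},{"offset":[0.008,0,0],"dr":[0,0,0],"gripper":0.005},{"offset":[0.008,0,0],"dr":[0,0,0],"gripper":0.005},{"offset":[0.004,0,0],"dr":[0,0,0],"gripper":0.005},{"offset":[0,0,0],"dr":[0,0,0],"gripper":0.005}]'; python3 q.py
python3 -m creep '[{"offset":[0.003,0,0],"dr":[0,0,0],"gripper":0.005},{"offset":[0.002,0,0],"dr":[0,0,0],"gripper":0.005},{"offset":[0,0,0],"dr":[0,0,0],"gripper":0.005},{"offset":[0,0,0],"dr":[0,0,0],"gripper":0.005}]'; python3 q.py
```

```text
time: 21.9
ee_pos: [455.0, 300.8, 29.4]
tcp_rot: [[-0.002, -0.125, 0.992], [-0.001, 0.992, 0.125], [-1.0, -0.001, -0.002]]
contact_force: [-0.9, 0.6, -1.4]
finger_gap: 9.3
21.9 [455.01 300.84  29.42] yaw 7.2 T [ 0.059 -0.024  0.024] F [-0.9  0.6 -1.4] gap 9.28 j7 -44.8 -0.1
time: 22.23
ee_pos: [455.9, 301.5, 26.0]
tcp_rot: [[0.0, -0.125, 0.992], [0.0, 0.992, 0.125], [-1.0, 0.0, 0.0]]
contact_force: [0.2, 0.3, -1.1]
finger_gap: 9.1
22.2333 [455.87 301.47  25.96] yaw 7.2 T [ 0.008 -0.092  0.006] F [ 0.2  0.3 -1.1] gap 9.12 j7 -45.0 -0.014
```

```bash
python3 - <<'E'
from h import *
ims={c:grab_frame(c) for c in("top","scene")}
cv2.imwrite("pics/c11.png",cv2.resize(ims["scene"][210:310,140:260,::-1],(720,600),interpolation=2))
E
python3 -m creep '[{"offset":[0.002,0,0],"dr":[0,0,0],"gripper":0.005},{"offset":[0.002,0,0],"dr":[0,0,0],"gripper":0.005},{"offset":[0,0,0],"dr":[0,0,0],"gripper":0.005}]'; python3 q.py
```

```text
time: 22.58
ee_pos: [455.6, 301.2, 21.5]
tcp_rot: [[-0.0, -0.125, 0.992], [-0.0, 0.992, 0.125], [-1.0, -0.0, -0.0]]
contact_force: [0.3, 0.4, -1.7]
finger_gap: 9.4
22.5833 [455.62 301.22  21.45] yaw 7.2 T [ 0.006 -0.044 -0.011] F [ 0.3  0.4 -1.7] gap 9.43 j7 -45.2 -0.035
```

View pics/c11.png

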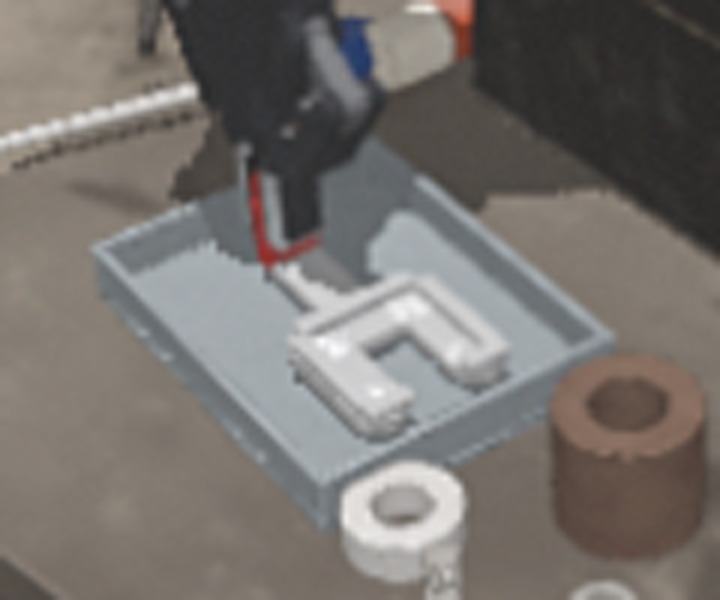

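```bash
python3 -m creep '[{"offset":[0.001,0,0],"dr":[0,0,0],"gripper":0.005},{"offset":[0,0,0],"dr":[0,0,0],"gripper":0.005}]' >/dev/null; python3 q.py
python3 -m creep '[{"offset":[0.0008,0,0],"dr":[0,0,0],"gripper":0.005},{"offset":[0,0,0],"dr":[0,0,0],"gripper":0.005}]' >/dev/null; python3 q.py
```

```text
22.75 [455.68 301.32  20.65] yaw 7.2 T [ 0.064 -0.061 -0.039] F [ 0.4  0.4 -1.9] gap 9.12 j7 -45.3 -0.014
22.9167 [455.87 301.49  20.16] yaw 7.2 T [-0.043 -0.02   0.036] F [-0.3 -0.4 -0.7] gap 9.14 j7 -45.3 -0.01
```

```bash
python3 -m creep '[{"offset":[0.0008,0,0],"dr":[0,0,0],"gripper":0.005},{"offset":[0,0,0],"dr":[0,0,0],"gripper":0.005},{"offset":[0,0,0],"dr":[0,0,0],"gripper":0.005}]' >/dev/null; python3 q.py
```

```text
23.1667 [455.92 301.56  20.13] yaw 7.2 T [-0.576  0.624  0.036] F [-2.1 -3.1  8.3] gap 9.32 j7 -45.3 -0.008
```

```bash
python3 -m creep '[{"offset":[-0.0006,0,0],"dr":[0,0,0],"gripper":0.005},{"offset":[0,0,0],"dr":[0,0,0],"gripper":0.01},{"offset":[0,0,0],"dr":[0,0,0],"gripper":0.014},{"offset":[0,0,0],"dr":[0,0,0],"gripper":0.02},{"offset":[0,0,0],"dr":[0,0,0],"gripper":0.024},{"offset":[0,0,0],"dr":[0,0,0],"gripper":0.024}]'; python3 q.py
python3 -m creep '[{"offset":[-0.005,0,0],"dr":[0,0,0],"gripper":0.024},{"offset":[-0.01,0,0],"dr":[0,0,0],"gripper":0.024},{"offset":[-0.02,0,0],"dr":[0,0,0],"gripper":0.024},{"offset":[-0.025,0,0],"dr":[0,0,0],"gripper":0.024},{"offset":[-0.03,0,0],"dr":[0,0,0],"gripper":0.024},{"offset":[-0.03,0,0],"dr":[0,0,0],"gripper":0.024},{"offset":[-0.03,0,0],"dr":[0,0,0],"gripper":0.024},{"offset":[-0.02,0,0],"dr":[0,0,0],"gripper":0.024},{"offset":[0,0,0],"dr":[0,0,0],"gripper":0.024}]'; python3 q.py
python3 - <<'E'
from h import *
ims={c:grab_frame(c) for c in("top","scene")}
for n in("washer_tab","washer_mid","tray"): print(n,place_of(n,"scene")[:1],place_of(n,"top")[:1])
cv2.imwrite("pics/c12.png",np.hstack([cv2.resize(ims["top"][160:290,100:230,::-1],(400,400),interpolation=2),cv2.resize(ims["scene"][200:310,140:250,::-1],(400,400),interpolation=2)]))
cv2.imwrite("pics/c13.png",np.hstack([cv2.resize(ims["top"][140:250,290:400,::-1],(400,400),interpolation=2),cv2.resize(ims["scene"][120:200,290:370,::-1],(400,400),interpolation=2)]))
E
```

```text
time: 23.67
ee_pos: [455.8, 301.4, 19.8]
tcp_rot: [[-0.0, -0.125, 0.992], [0.0, 0.992, 0.125], [-1.0, 0.0, -0.0]]
contact_force: [0.2, -0.1, 0.4]
finger_gap: 24.2
23.6667 [455.78 301.44  19.79] yaw 7.2 T [ 0.023 -0.047 -0.048] F [ 0.2 -0.1  0.4] gap 24.16 j7 -45.3 -0.0
time: 24.42
ee_pos: [457.5, 303.4, 196.0]
tcp_rot: [[0.008, -0.126, 0.992], [0.004, 0.992, 0.126], [-1.0, 0.003, 0.008]]
contact_force: [0.1, 0.8, -0.1]
finger_gap: 23.5
24.4167 [457.49 303.36 195.96] yaw 7.22 T [0.065 0.002 0.026] F [ 0.1  0.8 -0.1] gap 23.5 j7 -38.9 0.224
washer_tab [{'position': [185.2, 245.7], 'confidence': 0.9}] [{'position': [152.5, 208.1], 'confidence': 0.8}]
washer_mid [{'position': [201.4, 267.6], 'confidence': 0.63}] [{'position': [155.7, 229.7], 'confidence': 0.76}]
tray [{'position': [196.9, 267.5], 'confidence': 0.94}] [{'position': [156.9, 224.5], 'confidence': 0.66}]
```

View pics/c12.png

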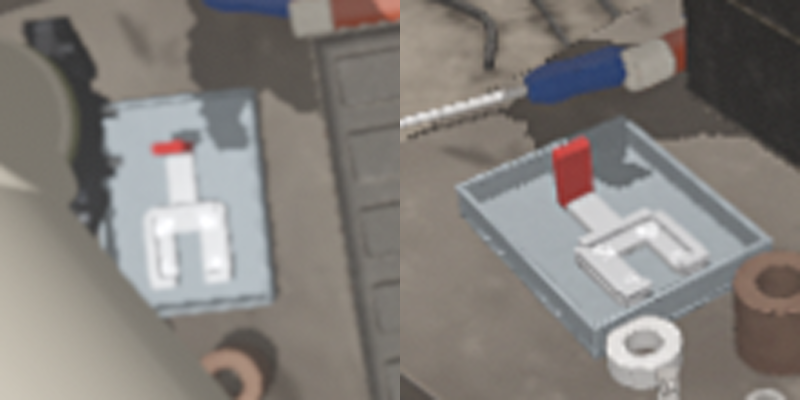

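View pics/c13.png

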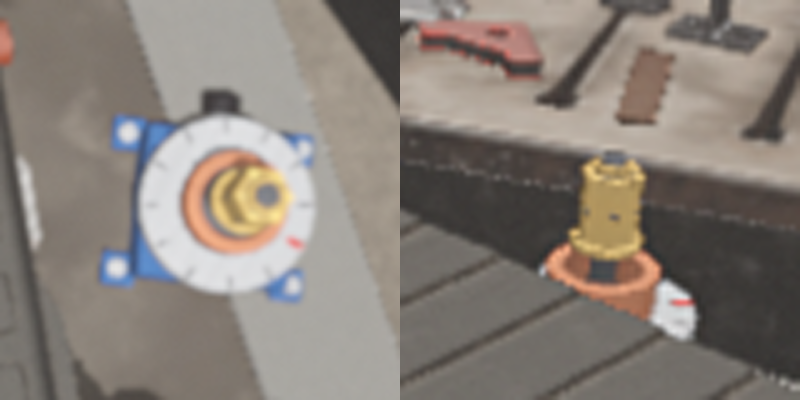

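```bash
python3 -m creep '[{"offset":[0,0,0],"dr":[0,0,0],"gripper":0.024},{"offset":[0,0,0],"dr":[0,0,0],"gripper":0.024},{"offset":[0,0,0],"dr":[0,0,0],"gripper":0.024}]'; python3 - <<'E'
from h import *
np.set_printoptions(precision=1,suppress=True)
m=tri((201.4,267.6),(155.7,229.7));print("mid",m)
a=np.radians(7.2);d=m[0][:2]-[413,296];print("in tray",d@[np.cos(a),np.sin(a)],d@[-np.sin(a),np.cos(a)])
for c in("top","scene"): grab_frame(c)
g=lambda n:[place_of(n,c)[0]["position"] for c in("scene","top")]
for n in("nut","sleeve","table_mark"):
    try: print(n,tri(*g(n)))
    except IndexError: print(n,"missed")
E
```

```text
time: 25.07
ee_pos: [455.7, 301.4, 189.6]
tcp_rot: [[-0.0, -0.125, 0.992], [-0.0, 0.992, 0.125], [-1.0, 0.0, -0.0]]
contact_force: [-0.4, -0.7, -0.5]
finger_gap: 24.0
mid (array([401. , 299.5,   5.5]), [np.float64(5.549396211765108), np.float64(5.549396211764876)])
in tray -11.482449921891515 5.000883817470229
nut (array([ 482.6, -160.8,  118. ]), [np.float64(4.0668756249278575), np.float64(4.066875624928138)])
sleeve (array([ 487.6, -154.3,   62.6]), [np.float64(2.054122825627419), np.float64(2.054122825627187)])
table_mark (array([ 458.2, -194.5,   56.5]), [np.float64(0.09533311161934176), np.float64(0.09533311161899106)])
```

```bash
python3 - <<'E'
from ov import *
np.set_printoptions(precision=2,suppress=True)
cv2.imwrite("pics/scene9.png",grab_frame("scene")[:,:,::-1]); 
# shift of the flange patch between first and last picture
T=lambda k:cv2.cvtColor(cv2.imread(f"pics/{k}.png"),cv2.COLOR_BGR2HSV)
for k in("scene0","scene9"):
    h=T(k); m=cv2.inRange(h,(16,70,60),(30,255,255))[145:182,320:345]
    ys=[145+np.where(m[:,c])[0].max() for c in range(8,16) if m[:,c].any()]
    ext=[m[r].sum()//255 for r in range(m.shape[0])]
    print(k,"bottom rows",ys,"widths",ext)
for z in(91,92,93,97,98,99): print(z,proj("scene",(486.5-14,-153+14,z)))
E
```

```text
scene0 bottom rows [np.int64(172), np.int64(172), np.int64(172), np.int64(172), np.int64(173), np.int64(173), np.int64(172), np.int64(172)] widths [np.uint64(0), np.uint64(0), np.uint64(0), np.uint64(0), np.uint64(0), np.uint64(0), np.uint64(1), np.uint64(5), np.uint64(9), np.uint64(10), np.uint64(11), np.uint64(7), np.uint64(13), np.uint64(13), np.uint64(14), np.uint64(13), np.uint64(12), np.uint64(12), np.uint64(12), np.uint64(11), np.uint64(12), np.uint64(12), np.uint64(12), np.uint64(14), np.uint64(14), np.uint64(14), np.uint64(12), np.uint64(10), np.uint64(2), np.uint64(0), np.uint64(0), np.uint64(0), np.uint64(0), np.uint64(0), np.uint64(0), np.uint64(0), np.uint64(0)]
scene9 bottom rows [np.int64(171), np.int64(171), np.int64(171), np.int64(171), np.int64(171), np.int64(171), np.int64(171), np.int64(170)] widths [np.uint64(0), np.uint64(0), np.uint64(0), np.uint64(0), np.uint64(0), np.uint64(0), np.uint64(1), np.uint64(6), np.uint64(12), np.uint64(13), np.uint64(12), np.uint64(13), np.uint64(13), np.uint64(13), np.uint64(12), np.uint64(12), np.uint64(13), np.uint64(12), np.uint64(11), np.uint64(12), np.uint64(14), np.uint64(16), np.uint64(15), np.uint64(15), np.uint64(13), np.uint64(11), np.uint64(7), np.uint64(0), np.uint64(0), np.uint64(0), np.uint64(0), np.uint64(0), np.uint64(0), np.uint64(0), np.uint64(0), np.uint64(0), np.uint64(0)]
91 [[329.91 173.5 ]]
92 [[329.94 173.18]]
93 [[329.98 172.86]]
97 [[330.11 171.56]]
98 [[330.15 171.24]]
99 [[330.18 170.92]]
```

```bash
python3 -c "
from rig import *
print(close_job())"
```

```text
the job is handed in; nothing more can be done
None
```

I finished the job and handed it in with about 25 s on the robot's clock. `close_job` gives no verdict, so what follows is from my own checks.

- **Nut:** I turned it clockwise about 135° in small steps. The twist stayed near 0.1 N m, then rose to 0.21 and 0.64 N m in two successive steps, which I took as the stop. I backed off less than 1° straight away, and the twist fell to 0.06 N m. That peak reached the brake's slip level of about 0.6 N m.
- **Washer removal:** I lifted it about 0.6 mm and drew it out level by 90 mm. The wrist force readings stayed below about 2.5 N.
- **Laying in the tray:** I lowered it slowly and let go after a light contact of about 8 N. The pictures show it flat in the tray, with its middle about 11 mm and 5 mm from the tray's centre. The height I measured was 5.5 mm, but the two camera rays missed each other by about 11 mm there.
- **Final picture:** The sleeve measures within about 2 mm of the axis, and the gripper was about 190 mm up, clear of everything.

Two last checks disagreed or were rough:

- **Nut height:** The network put the nut at 118 mm, but its two camera rays missed each other by about 8 mm, so I discounted it. The nut's outline, about 1.5 pixels higher than at the start, gives an origin near 128 mm, as does the tool's 5.3 mm rise.
- **Table mark:** The last reading sat a few millimetres from the first. That first reading had a large ray mismatch, and in the pictures the mark had not visibly moved, so I take any brake slip as small. I could not measure it exactly.

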